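# Clamp a coupler sleeve with a folding crank

### The job

Swing the folded crank handle out until it stands fully upright, then wind the crank clockwise (seen from above) by that handle until the jaw holds the coupler sleeve firmly against the anvil: clearly tight, but do not overtighten. Then fold the handle back flat with the sleeve still clamped, let go, and leave the loose fittings on the bench where they are.

Things in the scene. Friction and masses are not known exactly. Their poses are not given: they have to be found in the camera images.
- clamp: Grey cast-iron coupler clamp fixed to the bench. Origin on the bench surface, straight below the crank's vertical axis. Bed 120 mm wide (x), from y = +70 to y = -270 mm, 25 mm high; the gearbox under the crank is 90 x 90 mm, 85 mm high with a low boss to 91 mm. The jaw closes along the clamp's -y. Jaw, anvil and sleeve stand no higher than 86 mm above the bench.
- jaw: Steel sliding jaw, 108 x 20 x 52 mm, stiffly spring-backed. Origin: bottom centre of its working face. It moves along its own -y, 12 mm per radian of clockwise cranking (3 to 5.7 rad in all), pushing the sleeve along the bed to the V-faced anvil near the bed's end. The anvil's screw setting differs each time by up to 16 mm and is not measured: the tight position must be felt.
- sleeve: Loose copper-coloured coupler sleeve, 44 mm diameter, 60 mm high, 350 g, standing on the bed between jaw and anvil. Origin at the centre of its underside, z up.
- hub (a point): Point on the vertical crank axis atop the 14 mm wide arm, 122 mm above the bench. Frame turns with the crank: x along the arm to the hinge, z up. Push needed at the grip along its circle: about 5 N running free; firmly clamped from 8 N (jaw force 12 N), overtightened from 13 N (40 N). Once tight the push climbs about 0.5 N per mm of grip travel. The crank stays where left.
- hinge (a point): Centre of the handle's hinge pin at the arm's outer end, 60 mm from the crank axis and 135 mm above the bench; turns with the crank (x outward along the arm, y along the hinge pin, z up). The handle swings in this frame's x-z plane.
- fold (a joint): Swing of the handle about the hinge pin, rad: 0 = folded flat on top of the arm, pointing inward over the crank axis and about 30 mm past it; 1.57 = upright, at its stop. It is stiff enough to stay where it is left (about 2 N at the grip moves it).
- grip: Round steel hand grip of the handle, 20 mm diameter, 70 mm long, free to spin about its own length. Origin at its centre, 55 mm from the hinge pin; its own -x points along the handle to the free end. Folded, there are 44 mm clear below its axis over the gearbox, apart from the crank's narrower arm and shaft.
- elbow: Loose steel pipe elbow, 32 mm thick, 66 mm legs, lying on the bench. Origin under its corner.
- cap: Loose orange plastic cap, 40 mm diameter, 26 mm high. Origin at the centre of its underside.
- adapter: Loose worn brass adapter, 38 mm diameter, 46 mm high. Origin at the centre of its underside.

How it is judged:
By the outcome, as a careful person would: the job done as asked, in the order asked, and still so for the second after the job is handed in, with the robot touching nothing.
It also fails if it takes over 72 s, if anything falls off the work surface, if the arm or the gripper's body presses on something with over 40 N, if the wrist force passes 120 N, or if a joint passes its speed limit or range.

### The arm

A 6-joint arm with a two-finger parallel gripper is mounted at the origin on the work surface. World frame = base frame: x ahead of the robot, y to its left, z up, the work surface at z = 0. Lengths are in m, angles in degrees, forces in N, time in s.
With the tool pointing down it reaches from about 0.25 to 0.725 m from the base axis. Payload 9.7 kg.
Tool frame: the origin (TCP) lies midway between the tips of the shut fingers; the grasp point (between the pads) lies 19 mm behind it; z points along the fingers, y is the direction in which the jaws open and shut (so a half turn about z gives the same grasp; the last joint's range is limited). The gripper opens to 85 mm and grips with 20 to 120 N. Pads are 22 mm wide; open, the fingers measure 114 mm over their backs; the gripper's body (76 mm by 85 mm) begins 54 mm behind the grasp point. The pads swing forward as they close: fully open they stand 13 mm farther back than shut.
Start: joints at [-69.844, 4.979, 10.078, 95.1, 0, 90], TCP at [0.19, -0.516, 0.231] pointing down, gripper open.
Joint ranges: [-179.16, 179.16], [-48.56, 103.87], [-65.8, 70.77], [-126.05, 130.52], [-82.76, 87.17], [-180, 180]. Speed limits (degrees/s): [127.2, 127.2, 147.25, 180, 180, 180].

### API

Orientations are given as [roll, pitch, yaw] about the fixed x, y, z axes, in that order (R = Rz(yaw) Ry(pitch) Rx(roll)).
In Python, from workcell import get_obs, camera, get_calibration, job_done gives the robot as it stands.
- The arm moves only by the tool play_rows, never from a script. Its argument "commands" is text: rows parted by semicolons, each of 5 numbers parted by spaces: the opening, from 0 (shut) to 1 (fully open), then the shift along the world's x, y, z in mm, then the turn about the world's z in degrees. A call has 1 to 10 rows; each row is the pose to reach, as a shift and turn from the pose commanded when the call began; what a row does not reach only later rows make up. A row lasts 1/12 s, in which the tool goes at most 41.7 mm and 7.16 degrees, less where a joint would pass 70% of its speed; a pose out of reach is approached as far as the arm can. A call with a gripper value outside its range is refused whole. The fingers move at their own pace and stop on an object; "force" is the grip in N (left out, the last holds). Time passes only in rows, so rows that repeat a pose let the fingers close. It gives the time, the measured TCP pose, the force and the opening at its end, in the units of the state.
- get_obs(): the state, without advancing time (a new reading comes with each control period).
- camera(name): name is "scene" or "top" or "wrist"; returns the picture (400x640x3 uint8, red, green, blue); there is no depth.
- get_calibration(name): a dict with "fx", "fy", "cx", "cy" (pixels), "k1" (the pictures are not rectified: a ray, as slopes to the right and down, at radius r is drawn at 1 + k1 r^2 times it, then the intrinsics apply), "eye" and "attitude" of the camera in the world; the wrist camera has in their place "mount" (4x4, takes a point from camera to tool coordinates, whose origin is the TCP and whose axes are the flange's). Camera axes: x right, y down, z forward; pixel columns grow to the right and rows downward; lengths in m; the calibration is good to about 2 mm. A picture is of the moment at which its call begins: read the wrist's pose just before it. get_calibration takes no time and is no camera call.
- job_done(): hands the job in, once; it reports no verdict.
The state is a dict: "time": time; "q": joint angles; "qd": joint speeds; "joint_efforts": joint torques, N m; "ee_pos": TCP position; "tcp_rot": TCP orientation; "wrist_force": force on the tool from outside, world axes, zero at the start; "torque": the same for the moment, N m; "opening": finger opening in m.
Only numpy, scipy, OpenCV 4.12 (cv2) and the standard library are available. Lean on these libraries where they do the work, as an engineer would, in place of code of your own. Each camera call takes 0.05 s, during which the arm holds its last target.

## Working session

There is one attempt and no reset: what is moved stays moved. The work goes in short steps, Python scripts to look and compute and a tool call to move; the robot and the scene stay as the last step left them, time stands still between calls to the robot, and variables do not carry over. Pictures are saved under pics/ and viewed, and the job is handed in when it is done.

Besides the shell and the picture viewer there is one more tool, called after "Emit:" in YAML: its name, and indented under it one key for each argument. play_rows: Moves the arm, as the interface text tells. Its arguments: {"type":"object","properties":{"commands":{"type":"string"},"force":{"type":"number"}},"required":["commands"]}

```bash
ls; mkdir -p pics
python3 - <<'E'
from workcell import *
import cv2
print(get_obs())
for n in ["scene","top","wrist"]:
    im=camera(n); cv2.imwrite(f"pics/{n}0.png",im[:,:,::-1]); print(n,get_calibration(n))
E
```

```text
pics
{'time': 0.0, 'q': array([-6.98437315e+01,  5.01014488e+00,  1.00363169e+01,  9.50984081e+01,
       -1.37302941e-03,  9.00004428e+01]), 'qd': array([ 0.02622489, -0.00313978, -0.02179478,  0.08210313, -0.04017671,
       -0.01599664]), 'joint_efforts': array([ 1.72261207e-03, -5.20389462e+01,  4.64809692e+01,  1.62477797e-02,
        1.59453375e-04,  4.83179150e-06]), 'ee_pos': array([ 0.18944098, -0.51612056,  0.23060891]), 'tcp_rot': array([-1.79927764e+02,  1.37358657e-03,  2.01558275e+01]), 'wrist_force': array([-0.22187068,  0.27354745,  0.24251817]), 'torque': array([0.03239996, 0.05701274, 0.03857523]), 'opening': 0.08534234854317208}
scene {'fx': 498.8891907832576, 'fy': 498.8891907832576, 'cx': 319.1972684503292, 'cy': 199.26912894334455, 'k1': -0.08794247176036439, 'eye': array([ 1.1546017 , -0.08868111,  0.56849085]), 'attitude': array([-1.26095447e+02,  4.07354513e-02,  7.45730416e+01])}
top {'fx': 425.6952793813489, 'fy': 425.6952793813489, 'cx': 313.9234042644039, 'cy': 202.20384658525725, 'k1': 0.021798058253334602, 'eye': array([0.50235806, 0.09015112, 0.74955088]), 'attitude': array([-173.71117955,    0.40010804,  -90.90692974])}
wrist {'fx': 303.1291290747386, 'fy': 303.1291290747386, 'cx': 318.1524529626575, 'cy': 197.3940698512468, 'k1': -0.04477869488750241, 'mount': array([[-1.85122850e-04, -9.57560661e-01, -2.88231758e-01,
         7.29856322e-02],
       [ 9.99999732e-01,  2.69820075e-05, -7.31910010e-04,
        -2.74523161e-04],
       [ 7.08625304e-04, -2.88231816e-01,  9.57560399e-01,
        -1.42243539e-01],
       [ 0.00000000e+00,  0.00000000e+00,  0.00000000e+00,
         1.00000000e+00]])}
```

View pics/scene0.png

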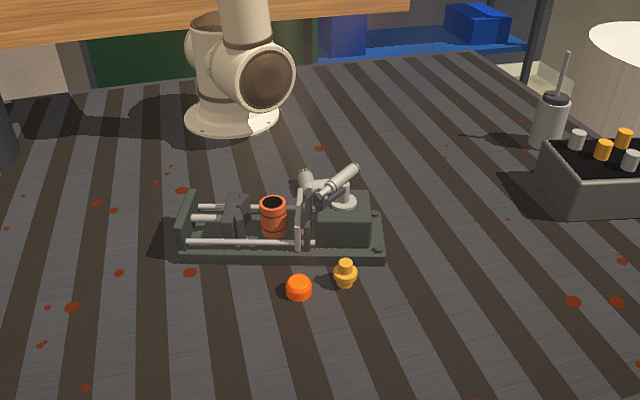

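View pics/top0.png

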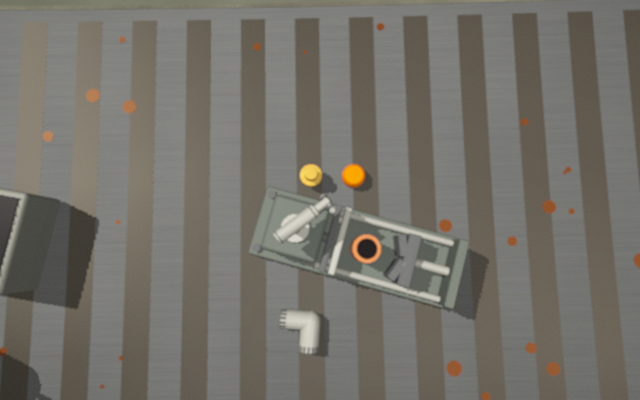

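View pics/wrist0.png

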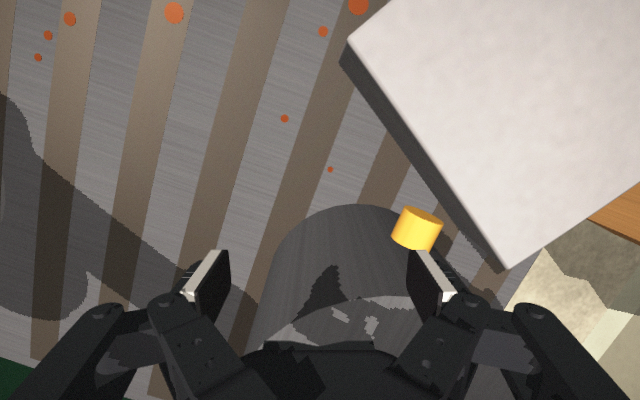

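```bash
cat > h.py <<'E'
import numpy as np, cv2
from scipy.spatial.transform import Rotation as Rn
from workcell import *
def cam(n,obs=None):
    c=get_calibration(n)
    if 'eye' in c: return c,Rn.from_euler('xyz',c['attitude'],degrees=True).as_matrix(),c['eye']
    o=obs or get_obs(); Rt=Rn.from_euler('xyz',o['tcp_rot'],degrees=True).as_matrix(); M=c['mount']
    return c,Rt@M[:3,:3],Rt@M[:3,3]+o['ee_pos']
def ray(n,px,obs=None):
    c,R,e=cam(n,obs); d=np.array([(px[0]-c['cx'])/c['fx'],(px[1]-c['cy'])/c['fy']]); u=d.copy()
    for _ in range(10): u=d/(1+c['k1']*(u@u))
    return e,R@np.array([u[0],u[1],1])
def onz(n,px,z,obs=None):
    e,d=ray(n,px,obs); return e+d*(z-e[2])/d[2]
def proj(n,P,obs=None):
    c,R,e=cam(n,obs); p=R.T@(np.array(P)-e); u=p[:2]/p[2]; u=u*(1+c['k1']*(u@u)); return np.array([c['fx']*u[0]+c['cx'],c['fy']*u[1]+c['cy']])
def tri(r1,r2):
    A=np.stack([r1[1],-r2[1]],1); s=np.linalg.lstsq(A,r2[0]-r1[0],rcond=None)[0]
    a=r1[0]+s[0]*r1[1]; b=r2[0]+s[1]*r2[1]; return (a+b)/2,np.linalg.norm(a-b)
def snap(n,name,box=None,k=1):
    im=camera(n)[:,:,::-1]
    cv2.imwrite(f'pics/raw_{name}.png',im)
    if box: x0,y0,x1,y1=box; im=im[y0:y1,x0:x1]
    cv2.imwrite(f'pics/{name}.png',cv2.resize(im,None,fx=k,fy=k,interpolation=cv2.INTER_CUBIC))
E
python3 - <<'E'
from h import *
im=cv2.imread('pics/top0.png')[180:320,240:480]; cv2.imwrite('pics/topz.png',cv2.resize(im,None,fx=3.3,fy=3.3,interpolation=cv2.INTER_CUBIC))
im=cv2.imread('pics/scene0.png')[150:280,170:390]; cv2.imwrite('pics/scz.png',cv2.resize(im,None,fx=3.6,fy=3.6,interpolation=cv2.INTER_CUBIC))
E
```

```text
(no output)
```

View pics/topz.png

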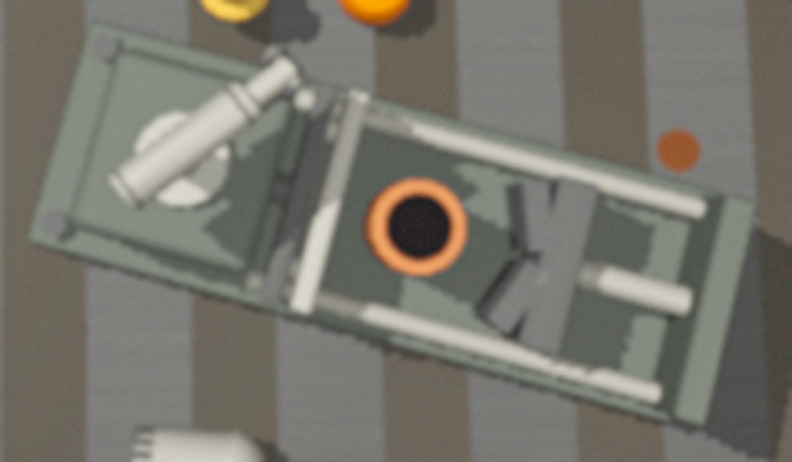

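View pics/scz.png

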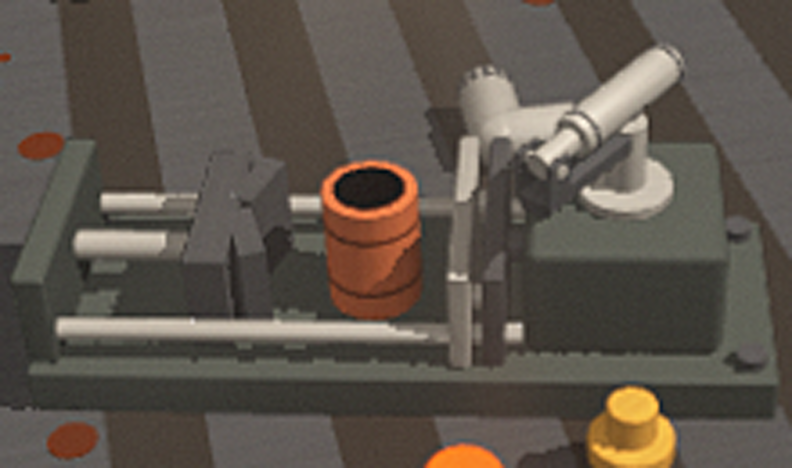

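Run:
```python
from h import *
T=lambda x,y:(240+(x+.5)/3.3,180+(y+.5)/3.3)
S=lambda x,y:(170+(x+.5)/3.6,150+(y+.5)/3.6)
c=[onz('top',T(*p),.025) for p in [(97,25),(32,240),(700,425),(755,200)]]
for p in c: print(p.round(4))
print([np.linalg.norm(c[i]-c[(i+1)%4]).round(4) for i in range(4)])
# clamp -y direction: from left to right
left=(c[0]+c[1])/2; right=(c[2]+c[3])/2; d=(right-left)/np.linalg.norm(right-left)
print('axis -y',d,'yaw of -y',np.degrees(np.arctan2(d[1],d[0])), 'origin',left+d*.07, right-d*.27)
# grip
for n,p in [('free',(122,192)),('collar',(243,100)),('hinge',(285,72)),('boss',(182,160))]:
    print(n,onz('top',T(*p),.135 if n!='boss' else .091).round(4))
print('boss scene',onz('scene',S(627,187),.091))
print('freeS',onz('scene',S(672,63),.135),'knuckleS',onz('scene',S(537,160),.135),'collar',onz('scene',S(582,125),.135))
print('tri free',tri(ray('top',T(122,192)),ray('scene',S(672,63))))
print('tri collar',tri(ray('top',T(243,100)),ray('scene',S(582,125))))
print('sleeve',onz('top',T(418,228),.085), 'jaw', onz('top',T(362,95),.08),onz('top',T(303,310),.08))
print('cap',onz('top',(353,175),.026),'adapter',onz('top',(311,175),.046),'elbow',onz('top',(310,320),.032))
```

```text
[0.6086 0.1699 0.025 ]
[0.4979 0.2036 0.025 ]
[ 0.4006 -0.1324  0.025 ]
[ 0.5125 -0.1664  0.025 ]
[np.float64(0.1157), np.float64(0.3499), np.float64(0.117), np.float64(0.3497)]
axis -y [-0.27639713 -0.96104351  0.        ] yaw of -y -106.0452915782367 origin [0.53389325 0.11946771 0.025     ] [0.53119553 0.11008762 0.025     ]
free [0.5187 0.1472 0.135 ]
collar [0.5581 0.0938 0.135 ]
hinge [0.5702 0.0751 0.135 ]
boss [0.5344 0.123  0.091 ]
boss scene [0.54142685 0.12217138 0.091     ]
freeS [0.51393518 0.15086739 0.135     ] knuckleS [0.56996514 0.07249875 0.135     ] collar [0.55033843 0.09783571 0.135     ]
tri free (array([0.5189327 , 0.14786632, 0.13848906]), np.float64(0.0021353559683796935))
tri collar (array([0.55786338, 0.09458102, 0.14054669]), np.float64(0.0017822692012282222))
sleeve [0.50098455 0.01284512 0.085     ] jaw [0.56457547 0.03712769 0.08      ] [0.46351422 0.06742969 0.08      ]
cap [0.62813529 0.02596967 0.026     ] adapter [0.62586535 0.09800561 0.046     ] elbow [0.38691397 0.10343767 0.032     ]
```

Emit:
play_rows:
  commands: "1 15 30 10 -5;1 45 85 20 -12;1 80 150 20 -19;1 115 220 20 -26;1 150 290 20 -33;1 185 360 20 -40;1 220 430 20 -47;1 255 500 20 -54;1 285 560 20 -61;1 310 610 20 -68"

```text
time: 0.98
ee_pos: [0.3207, -0.2341, 0.2506]
tcp_rot: [-177.2, 0.1, -37.8]
wrist_force: [0.3, -0.6, 0.7]
opening: 0.0854
```

Emit:
play_rows:
  commands: "1 20 35 0 -5;1 26 43 0 -6;1 26 43 0 -6;1 26 43 0 -6"

```text
time: 1.32
ee_pos: [0.3002, -0.2438, 0.2508]
tcp_rot: [-175.5, 0.1, -42.3]
wrist_force: [-0.3, -0.3, -0.6]
opening: 0.0853
```

Run:
```python
from h import *
o=get_obs();print(o['time'],o['ee_pos'],o['tcp_rot'],o['wrist_force'],o['q'])
snap('wrist','w1',(120,20,520,320),2)
snap('scene','s1')
```

```text
1.3167 [ 0.30019331 -0.24380365  0.25084292] [-1.75507966e+02  1.18420295e-01 -4.23356623e+01] [-0.30953888 -0.29036184 -0.61372115] [-42.39076989 -16.57089697  -7.59344498  99.10020157   4.49191757
 179.94472278]
```

View pics/w1.png

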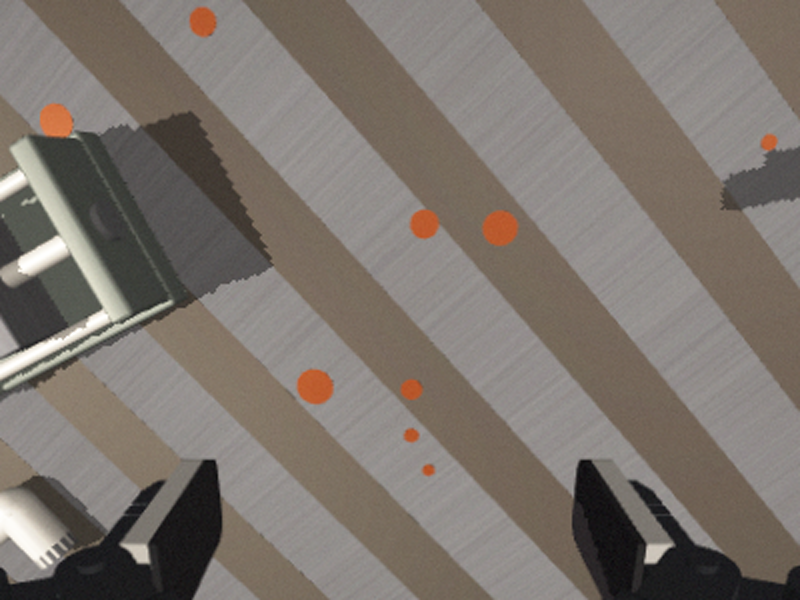

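Emit:
play_rows:
  commands: "1 0 0 0 7;1 0 0 0 14;1 0 0 0 21;1 0 0 0 28;1 0 0 0 35;1 0 0 0 42;1 0 0 0 49;1 0 0 0 56;1 0 0 0 63;1 0 0 0 70"

```text
time: 2.25
ee_pos: [0.3008, -0.2433, 0.2506]
tcp_rot: [-175.4, 0.2, 28.1]
wrist_force: [0.6, 0.3, -0.7]
opening: 0.0852
```

Emit:
play_rows:
  commands: "1 5 8 0 7;1 15 25 0 14;1 28 48 0 21;1 42 71 0 28;1 56 95 0 35;1 70 119 0 42;1 84 143 0 49;1 97 165 0 56;1 107 182 0 63;1 112 190 0 70"

```text
time: 3.08
ee_pos: [0.4137, -0.0512, 0.2504]
tcp_rot: [-175.4, 0.1, 98.2]
wrist_force: [0.1, -0.4, 0.6]
opening: 0.0857
```

Emit:
play_rows:
  commands: "1 5 8 0 7;1 15 25 0 14;1 28 48 0 21;1 42 71 0 28;1 56 95 0 35;1 70 119 0 42;1 84 143 0 49;1 97 165 0 56;1 107 182 0 63;1 112 190 0 70"

```text
time: 3.92
ee_pos: [0.5256, 0.1393, 0.2496]
tcp_rot: [-175.4, 0.1, 168.2]
wrist_force: [1.1, -0.2, 0.7]
opening: 0.0856
```

Emit:
play_rows:
  commands: "1 0 0 0 7;1 0 0 0 14;1 0 0 0 21;1 0 0 0 28;1 0 0 0 35;1 0 0 0 42;1 0 0 0 49;1 0 0 0 56;1 0 0 0 63;1 0 0 0 70"

```text
time: 4.75
ee_pos: [0.5247, 0.1372, 0.2505]
tcp_rot: [-175.4, 0.1, -121.9]
wrist_force: [-0.5, 0.3, -0.4]
opening: 0.0853
```

Run:
```python
from h import *
o=get_obs();print(o['time'],o['ee_pos'],o['tcp_rot'],o['wrist_force'],o['q'].round(2))
```

```text
4.75 [0.52473941 0.13717883 0.25047756] [-1.75440121e+02  9.93612273e-02 -1.21902659e+02] [-0.5427892   0.33565391 -0.42065657] [ 16.4    1.12   8.08  93.84  -3.34 -41.78]
```

Emit:
play_rows:
  commands: "1 0 0 0 7;1 0 0 0 14;1 0 0 0 21;1 0 0 0 28;1 0 0 0 35;1 0 0 0 42;1 0 0 0 49;1 0 0 0 56;1 0 0 0 63;1 0 0 0 70"

```text
time: 5.58
ee_pos: [0.5247, 0.1371, 0.2505]
tcp_rot: [-175.5, 0.1, -51.9]
wrist_force: [1.2, -0.3, 0.2]
opening: 0.0854
```

Emit:
play_rows:
  commands: "1 0 0 0 7;1 0 0 0 14;1 0 0 0 21;1 0 0 0 28;1 0 0 0 35;1 0 0 0 42;1 0 0 0 49;1 0 0 0 56;1 0 0 0 63;1 0 0 0 66"

```text
time: 6.42
ee_pos: [0.5234, 0.1434, 0.2502]
tcp_rot: [-175.8, 0.2, 13.1]
wrist_force: [0.1, -0.3, -0.9]
opening: 0.0854
```

Run:
```python
from h import *
o=get_obs();print(o['time'],o['ee_pos'],o['tcp_rot'],o['wrist_force'],o['q'].round(2))
```

```text
6.4167 [0.52342907 0.14336514 0.25017388] [-175.78427167    0.22103537   13.11169024] [ 0.05102342 -0.33006019 -0.94112081] [  13.11    4.59   11.69   97.32    4.22 -180.01]
```

Emit:
play_rows:
  commands: "1 0 -10 0 2;1 0 -20 0 4;1 0 -30 0 6;1 0 -40 0 8;1 0 -40 0 8"

```text
time: 6.83
ee_pos: [0.5029, 0.1684, 0.251]
tcp_rot: [-177.8, 0.2, 17.3]
wrist_force: [-0.3, 0.6, 0.5]
opening: 0.0854
```

Run:
```python
from h import *
o=get_obs();print(o['time'],o['ee_pos'],o['tcp_rot'],o['wrist_force'],o['q'].round(2))
```

```text
6.8333 [0.5028648  0.16844266 0.25103055] [-177.77677671    0.19518053   17.26893208] [-0.32280815  0.5969711   0.45814038] [  17.32    2.92   10.09   97.36    2.22 -179.94]
```

Emit:
play_rows:
  commands: "1 0 -10 0 2;1 0 -20 0 4;1 0 -30 0 6;1 0 -40 0 8;1 0 -40 0 8"

```text
time: 7.25
ee_pos: [0.4794, 0.1894, 0.251]
tcp_rot: [-179.8, 0.3, 21.4]
wrist_force: [0.6, 0.1, -0.1]
opening: 0.0855
```

Run:
```python
from h import *
o=get_obs();print(o['time'],o['ee_pos'],o['tcp_rot'],o['wrist_force'],o['q'].round(2))
```

```text
7.25 [0.4793839  0.18944753 0.2509992 ] [-179.78561211    0.26589294   21.38726927] [ 0.59274463  0.10772458 -0.06864145] [  21.44    0.98    8.11   97.4     0.21 -179.94]
```

Emit:
play_rows:
  commands: "1 0 0 0 -7;1 4 -5 0 -14;1 10 -12 0 -21;1 16 -19 0 -28;1 22 -26 0 -35;1 28 -33 0 -42;1 34 -40 0 -49;1 40 -46 0 -56;1 46 -52 0 -63;1 46 -52 0 -70"

```text
time: 8.08
ee_pos: [0.527, 0.136, 0.2505]
tcp_rot: [-179.8, 0.3, -49.1]
wrist_force: [0.2, -0.3, -0.2]
opening: 0.0856
```

Emit:
play_rows:
  commands: "1 0 0 0 -5;1 0 0 0 -5;1 0 0 0 -5"

```text
time: 8.33
ee_pos: [0.5263, 0.1367, 0.2508]
tcp_rot: [-179.8, 0.3, -53.6]
wrist_force: [-0.1, -0.4, 0.4]
opening: 0.0854
```

Run:
```python
from h import *
import pickle
o=get_obs();print(o['time'],o['ee_pos'],o['tcp_rot'],o['wrist_force'],o['q'].round(2))
pickle.dump(o,open('o2.pkl','wb'))
snap('wrist','w2',(120,20,520,320),2)
```

```text
8.3333 [0.52628951 0.13671387 0.2508242 ] [-179.76002487    0.27578322  -53.57181629] [-0.11044927 -0.40291094  0.44484247] [  14.38    4.47   11.73   97.13    0.35 -112.05]
```

View pics/w2.png

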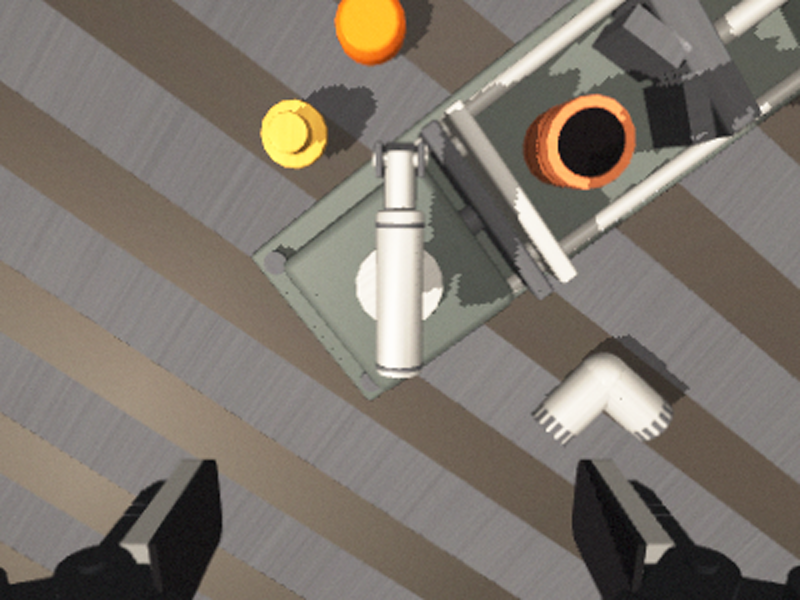

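Run:
```python
from h import *
import pickle
o=pickle.load(open('o2.pkl','rb'))
W=lambda x,y:(120+(x+.5)/2,20+(y+.5)/2)
h=onz('wrist',W(401,158),.135,o);f=onz('wrist',W(400,374),.135,o)
print(h,f,np.linalg.norm(h-f)); d=(h-f)/np.linalg.norm(h-f);print(np.degrees(np.arctan2(d[1],d[0])),'hub',h-.06*d, f+.03*d)
print('boss',onz('wrist',W(399,287),.091,o))
print('grasp r78',h-.078*d)
g=onz('wrist',W(400,374),.135,o)
```

```text
[0.57106745 0.07280368 0.135     ] [0.51622233 0.14752943 0.135     ] 0.09269263661856599
-53.72311458374219 hub [0.53556617 0.12117371 0.135     ] [0.53397297 0.12334442 0.135     ]
boss [0.53515152 0.12273939 0.091     ]
grasp r78 [0.52491579 0.13568471 0.135     ]
```

Emit:
play_rows:
  commands: "1 -1 -2 -20 0;1 -1 -2 -45 0;1 -1 -2 -70 0;1 -1 -2 -95 0;1 -1 -2 -115 0;1 -1 -2 -127 0;1 -1 -2 -132 0;1 -1 -2 -132 0"

```text
time: 9.05
ee_pos: [0.525, 0.1345, 0.1182]
tcp_rot: [-179.8, 0.3, -53.7]
wrist_force: [-0.8, 0.6, 0.6]
opening: 0.0854
```

Emit:
play_rows:
  commands: "0.5 0 0 0 0;0.35 0 0 0 0;0.2 0 0 0 0;0.1 0 0 0 0;0 0 0 0 0;0 0 0 0 0;0 0 0 0 0;0 0 0 0 0"
  force: 25

```text
time: 9.72
ee_pos: [0.5262, 0.1351, 0.1193]
tcp_rot: [-179.6, 0.3, -53.7]
wrist_force: [4.4, 3.8, 0.3]
opening: 0.019
```

Run:
```python
from h import *
o=get_obs();print(o['time'],o['ee_pos'],o['tcp_rot'],o['wrist_force'],o['torque'],o['opening'])
snap('wrist','w3',(120,20,520,320),2)
```

```text
9.7167 [0.52619527 0.13508886 0.119305  ] [-179.63503919    0.26372572  -53.73767652] [4.4105431  3.84510176 0.27401966] [ 0.72374617 -0.72011371  0.01808535] 0.018979399747807383
```

View pics/w3.png

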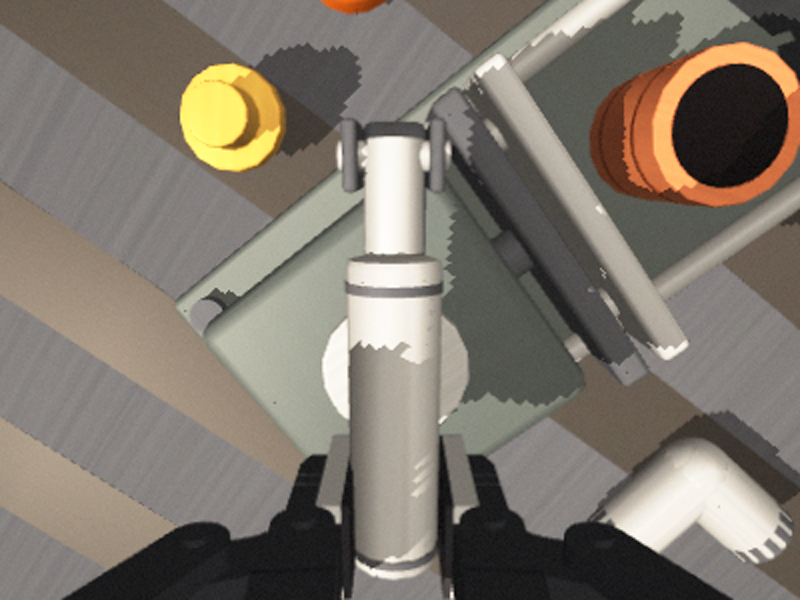

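Emit:
play_rows:
  commands: "0 1.1 0.5 6 0;0 1.5 0 11.9 0;0 2.2 -1 17.7 0;0 3.2 -2.3 23.5 0;0 4.4 -4 29.1 0;0 5.9 -6 34.5 0;0 7.6 -8.3 39.7 0;0 9.6 -11 44.7 0;0 11.8 -14 49.4 0;0 14.2 -17.3 53.7 0"
  force: 20

```text
time: 10.6
ee_pos: [0.5396, 0.1171, 0.1729]
tcp_rot: [-179.8, 0.3, -53.8]
wrist_force: [1.8, 3.2, -6.5]
opening: 0.0192
```

Run:
```python
from h import *
o=get_obs();print(o['time'],o['ee_pos'],o['tcp_rot'],o['wrist_force'],o['torque'],o['opening'])
snap('scene','s3',(170,100,390,280),3.6)
```

```text
10.6 [0.53960727 0.11712172 0.17290489] [-179.77140824    0.31164333  -53.75074358] [ 1.75013996  3.22885565 -6.45044979] [ 0.7609292  -0.32004738 -0.06243358] 0.01915050175033161
```

View pics/s3.png

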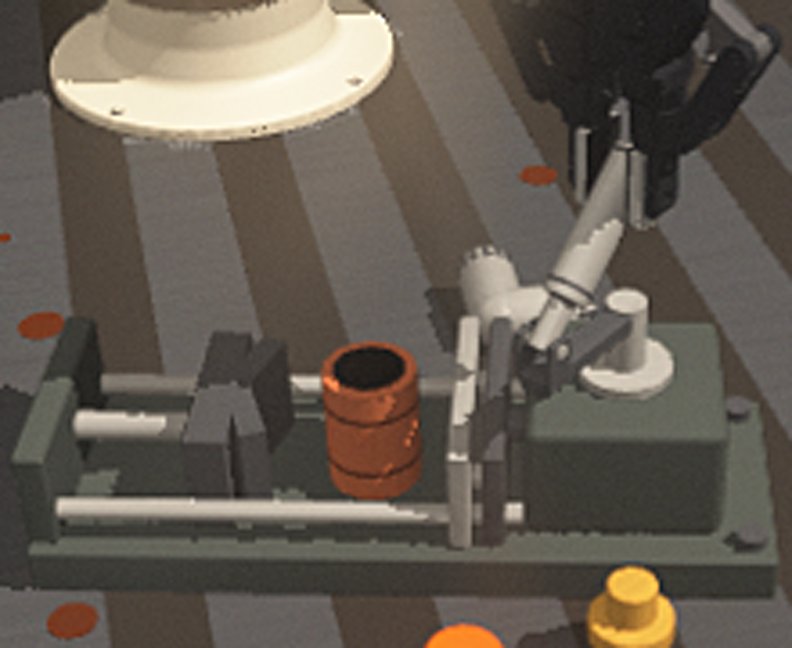

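Emit:
play_rows:
  commands: "0 2.9 -3.2 4 0;0 5.8 -7 7.7 0;0 8.7 -11 11.1 0;0 11.8 -15.2 14 0;0 15 -19.6 16.5 0;0 18.3 -24.1 18.5 0;0 21.7 -28.7 20.2 0;0 25.2 -33.5 21.3 0;0 28.7 -38.2 22 0;0 32.2 -43 22.3 0"

```text
time: 11.48
ee_pos: [0.5721, 0.0737, 0.1953]
tcp_rot: [-179.7, 0.3, -53.8]
wrist_force: [-3.5, 2.7, 1.2]
opening: 0.019
```

Emit:
play_rows:
  commands: "0 0.6 -0.8 0 0;0 1.2 -1.6 0 0;0 1.8 -2.4 0 0;0 1.8 -2.4 0 0;0 1.8 -2.4 0 0"

```text
time: 11.9
ee_pos: [0.5737, 0.0716, 0.1952]
tcp_rot: [-179.7, 0.2, -53.8]
wrist_force: [-3.4, 1.6, 4.7]
opening: 0.0191
```

Run:
```python
from h import *
o=get_obs();print(o['time'],o['ee_pos'],o['tcp_rot'],o['wrist_force'],o['torque'],o['opening'])
snap('scene','s4',(170,100,390,280),3.6)
```

```text
11.9 [0.57370691 0.07161069 0.19518571] [-179.74812635    0.22548244  -53.76689983] [-3.43093818  1.56741542  4.74223658] [0.16314721 0.95226275 0.02104888] 0.019106844699960757
```

View pics/s4.png

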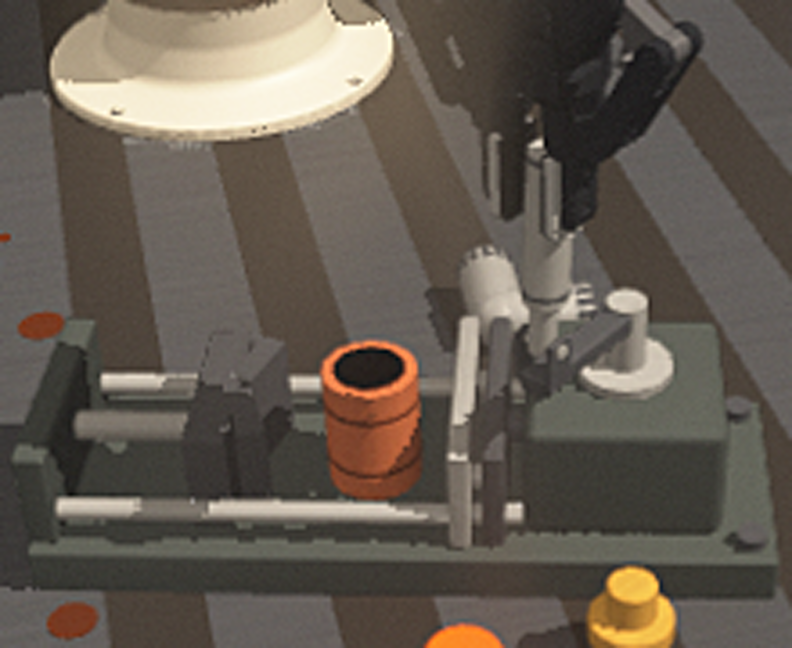

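Emit:
play_rows:
  commands: "0 0.6 -0.8 0 0;0 1.2 -1.6 0 0;0 1.8 -2.4 0 0;0 1.8 -2.4 0 0;0 1.8 -2.4 0 0;0 1.8 -2.4 0 0"

```text
time: 12.45
ee_pos: [0.5753, 0.0695, 0.195]
tcp_rot: [-179.8, 0.3, -53.8]
wrist_force: [-4.6, 1.5, 5.8]
opening: 0.0191
```

Run:
```python
from h import *
o=get_obs();print(o['time'],o['ee_pos'],o['tcp_rot'],o['wrist_force'],o['torque'],o['opening'])
print(proj('scene',[.5355+.06*.592,.1224-.06*.806,.225]),proj('scene',[.5355+.06*.592,.1224-.06*.806,.135]))
```

```text
12.45 [0.57532247 0.06945411 0.19498239] [-179.75902756    0.26867086  -53.75732862] [-4.64050179  1.49249433  5.80103477] [0.47130048 1.20876817 0.03171177] 0.019127540794630794
[320.53982631 142.107819  ] [320.48855532 194.81900198]
```

Run:
```python
from h import *
im=camera('scene')[:,:,::-1]; cv2.imwrite('pics/s5.png',cv2.resize(im[120:220,270:370],None,fx=6,fy=6,interpolation=cv2.INTER_CUBIC))
t=camera('top')[:,:,::-1]; cv2.imwrite('pics/t5.png',cv2.resize(t[170:270,250:380],None,fx=5,fy=5,interpolation=cv2.INTER_CUBIC))
snap('wrist','w5',(120,100,520,400),2)
```

```text
(no output)
```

View pics/s5.png

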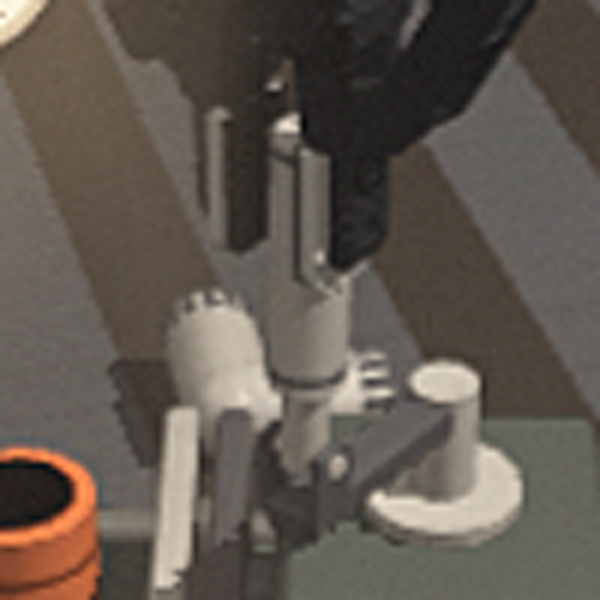

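View pics/w5.png

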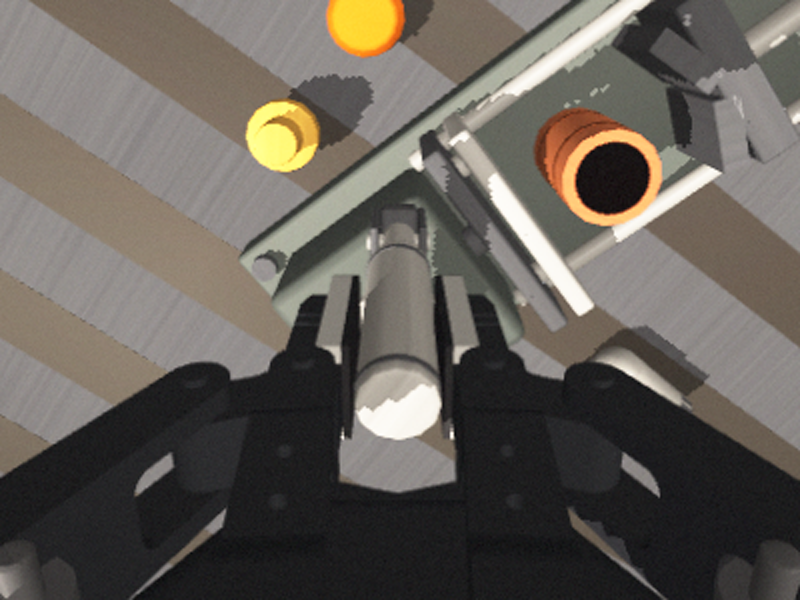

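Emit:
play_rows:
  commands: "0 -0.6 0.8 0 0;0 -1.2 1.6 0 0;0 -1.8 2.4 0 0;0 -1.8 2.4 0 0;0 -1.8 2.4 0 0"

```text
time: 13.02
ee_pos: [0.5739, 0.0713, 0.1949]
tcp_rot: [-179.8, 0.2, -53.8]
wrist_force: [-1.0, -3.8, 4.5]
opening: 0.0189
```

Emit:
play_rows:
  commands: "0 -0.6 0.8 0 0;0 -1.2 1.6 0 0;0 -1.8 2.4 0 0;0 -1.8 2.4 0 0;0 -1.8 2.4 0 0"

```text
time: 13.43
ee_pos: [0.5718, 0.0741, 0.1947]
tcp_rot: [-179.8, 0.3, -53.8]
wrist_force: [0.8, -5.0, 2.9]
opening: 0.0193
```

Run:
```python
from h import *
o=get_obs();print(o['time'],o['ee_pos'],o['tcp_rot'],o['wrist_force'],o['torque'],o['opening'])
im=camera('scene')[:,:,::-1]; cv2.imwrite('pics/s6.png',cv2.resize(im[120:220,270:370],None,fx=6,fy=6,interpolation=cv2.INTER_CUBIC))
```

```text
13.4333 [0.57182696 0.07414326 0.19473088] [-179.77068136    0.26053141  -53.76271167] [ 0.76306279 -4.95103395  2.92738499] [-1.13975354 -0.16091598 -0.01513539] 0.019310296346193783
```

View pics/s6.png

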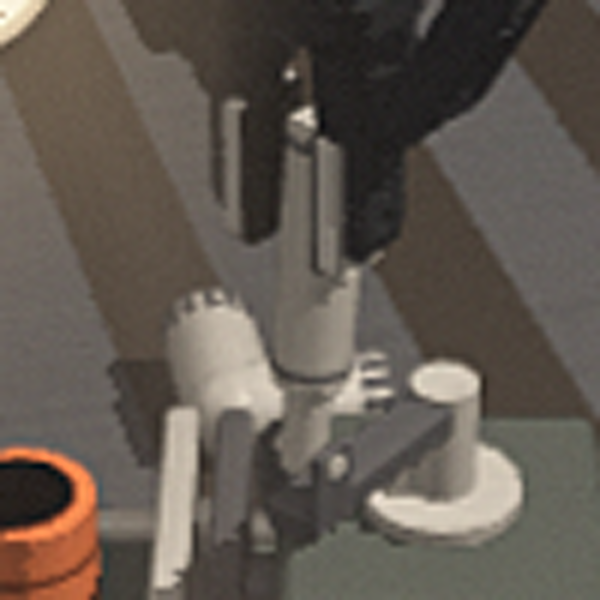

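Run:
```python
from h import *
o={'ee_pos':np.array([0.57532247,0.06945411,0.19498239]),'tcp_rot':np.array([-179.759,.26867,-53.757])}
W=lambda x,y:(120+(x+.5)/2,100+(y+.5)/2)
U=np.array([.592,-.806,0])
hub=np.array([.5355,.1224,0])
for n,p,z in [('hinge pin',(399,245),.135),('top face',(399,398),.225),('collar',(400,252),.155)]:
    P=onz('wrist',W(*p),z,o);print(n,P,'s',(P-hub)@U)
for s in (60,63,66):
  for z in (.135,.155,.225):
    q=proj('wrist',hub+U*s/1000+[0,0,z],o); print(s,z,(q-[120,100])*2)
im=cv2.imread('pics/raw_w5.png'); cv2.imwrite('pics/w5z.png',cv2.resize(im[190:330,260:380],None,fx=5,fy=4.2,interpolation=cv2.INTER_CUBIC))
```

```text
hinge pin [0.57006649 0.07451982 0.135     ] s 0.05905478347438074
top face [0.57033691 0.07407696 0.225     ] s 0.05957182581685307
collar [0.5731167  0.06980875 0.155     ] s 0.06465763236754472
60 0.135 [398.14509889 243.02108571]
60 0.155 [397.98529844 265.72990635]
60 0.225 [397.05756268 396.79346501]
63 0.135 [398.14308828 235.16273524]
63 0.155 [397.98243958 257.21702037]
63 0.225 [397.04706114 384.93549696]
66 0.135 [398.14103277 227.23795458]
66 0.155 [397.97952398 248.62397353]
66 0.225 [397.03637626 372.89435213]
```

View pics/w5z.png

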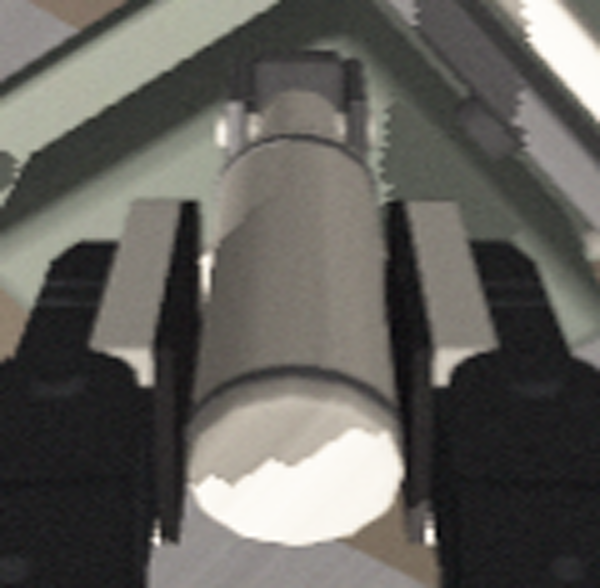

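View pics/t5.png

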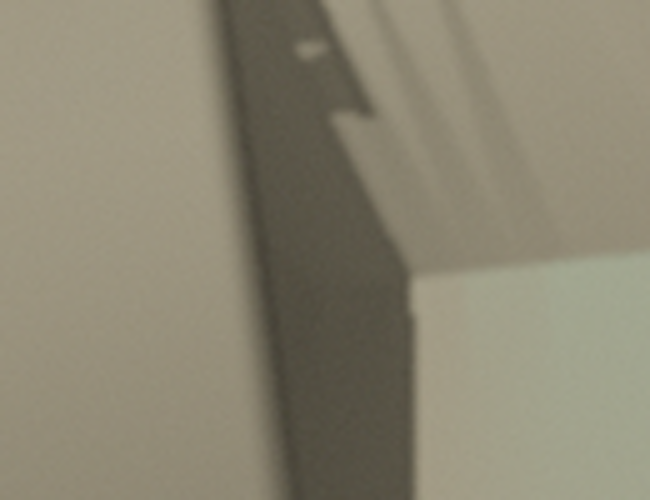

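Emit:
play_rows:
  commands: "0 0.9 -1.2 0 0;0 1.8 -2.4 0 0;0 2.7 -3.6 0 0;0 3.6 -4.8 0 0;0 4.2 -5.6 0 0;0 4.2 -5.6 0 0;0 4.2 -5.6 0 0;0.35 4.2 -5.6 0 0;0.5 4.2 -5.6 0 0;0.5 4.2 -5.6 0 0"

```text
time: 14.32
ee_pos: [0.576, 0.0688, 0.1943]
tcp_rot: [-179.8, 0.3, -53.8]
wrist_force: [-0.2, 0.8, -0.6]
opening: 0.0429
```

Run:
```python
from h import *
o=get_obs();print(o['time'],o['ee_pos'],o['tcp_rot'],o['wrist_force'],o['opening'])
snap('wrist','w6',(260,150,380,330),3.3)
W=lambda x,y:(260+(x+.5)/3.3,150+(y+.5)/3.3)
hub=np.array([.5355,.1224,0]);U=np.array([.592,-.806,0])
for s in (57,60,63):
  for z in (.135,.225):
    q=proj('wrist',hub+U*s/1000+[0,0,z],o); print(s,z,(q-[260,150])*3.3)
im=camera('scene')[:,:,::-1]; cv2.imwrite('pics/s7.png',cv2.resize(im[120:220,270:370],None,fx=6,fy=6,interpolation=cv2.INTER_CUBIC))
```

```text
14.3167 [0.57597454 0.06883963 0.19428951] [-179.78007366    0.31525131  -53.75024589] [-0.20564346  0.80930627 -0.57089669] 0.042857790999680345
57 0.135 [195.57545249 253.61199917]
57 0.225 [194.44978083 518.02523734]
60 0.135 [195.57652639 240.75531027]
60 0.225 [194.44498628 498.78942781]
63 0.135 [195.5775541  227.78911266]
63 0.225 [194.44002884 479.25411323]
```

View pics/w6.png

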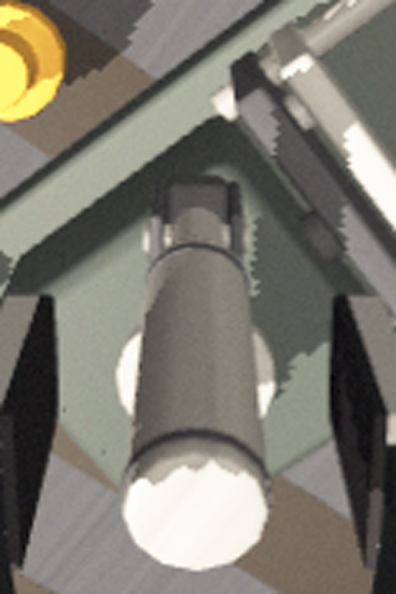

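View pics/s7.png

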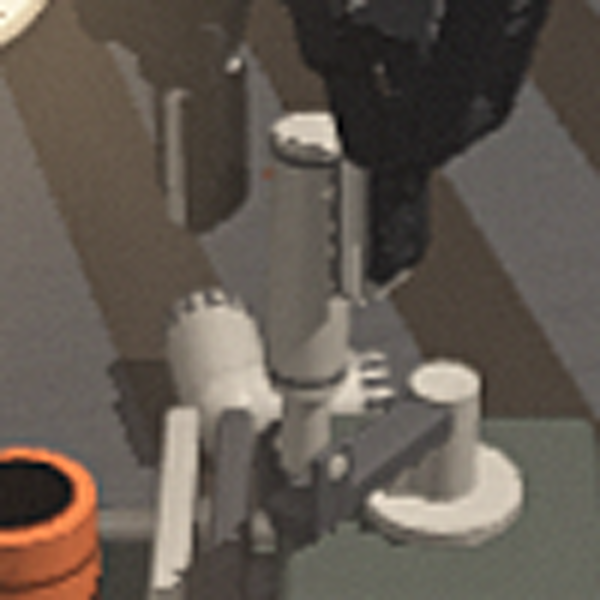

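Emit:
play_rows:
  commands: "0.5 -1.7 2.3 0 0;0.5 -3.4 4.6 0 0;0.3 -3.4 4.6 0 0;0 -3.4 4.6 0 0;0 -3.4 4.6 0 0;0 -3.4 4.6 0 0;0 -3.4 4.6 0 0"
  force: 30

```text
time: 15.0
ee_pos: [0.5725, 0.0732, 0.1949]
tcp_rot: [-179.8, 0.3, -53.8]
wrist_force: [-1.6, -0.3, 2.1]
opening: 0.0191
```

```bash
cat >> h.py <<'E'
hub=np.array([.5355,.1224,0])
def st():
    o=get_obs(); p=o['ee_pos']-hub; phi=np.arctan2(p[1],p[0]); u=np.array([np.cos(phi),np.sin(phi),0]); t=np.array([np.sin(phi),-np.cos(phi),0])
    F=o['wrist_force']; print('t',o['time'],'pos',o['ee_pos'].round(4),'R',np.hypot(p[0],p[1]).round(4),'phi',np.degrees(phi).round(2),'rot',o['tcp_rot'].round(2),'Frad',(F@u).round(2),'push',(-F@t).round(2),'Fz',F[2].round(2),'open',o['opening'].round(4),'q6',o['q'][5].round(1)); return o,np.degrees(phi)
def arc(phi0cmd,steps,R,o):
    # rows relative to the present pose
    p=o['ee_pos']; ph0=np.degrees(np.arctan2(p[1]-hub[1],p[0]-hub[0]))
    out=[]
    for s in steps:
        a=np.radians(phi0cmd-s); out.append((1000*(hub[0]+R*np.cos(a)-p[0]),1000*(hub[1]+R*np.sin(a)-p[1]),s))
    print(';'.join(f'0 {x:.1f} {y:.1f} 0 {-t:.0f}' for x,y,t in out))
E
python3 - <<'E'
from h import *
o,phi=st(); arc(phi,[1,3,6,10,14,19,24,29,34,39],.061,o)
E
```

```text
Traceback (most recent call last):
  File "h.py", line 28, in st
    F=o['wrist_force']; print('t',o['time'],'pos',o['ee_pos'].round(4),'R',np.hypot(p[0],p[1]).round(4),'phi',np.degrees(phi).round(2),'rot',o['tcp_rot'].round(2),'Frad',(F@u).round(2),'push',(-F@t).round(2),'Fz',F[2].round(2),'open',o['opening'].round(4),'q6',o['q'][5].round(1)); return o,np.degrees(phi)
                                                                                                                                                                                                                                          ^^^^^^^^^^^^^^^^^^
AttributeError: 'float' object has no attribute 'round'
```

```bash
sed -i "s/o\['opening'\].round(4)/round(float(o['opening']),4)/" h.py
python3 - <<'E'
from h import *
o,phi=st(); arc(phi,[1,3,6,10,14,19,24,29,34,39],.061,o)
E
```

```text
t 15.0 pos [0.5725 0.0732 0.1949] R 0.0615 phi -53.07 rot [-179.77    0.28  -53.76] Frad -0.74 push -1.41 Fz 2.14 open 0.0191 q6 -119.1
0 -1.2 -0.2 0 -1;0 -2.9 -1.5 0 -3;0 -5.6 -3.2 0 -6;0 -9.3 -5.2 0 -10;0 -13.2 -7.0 0 -14;0 -18.2 -8.9 0 -19;0 -23.3 -10.3 0 -24;0 -28.5 -11.3 0 -29;0 -33.8 -11.8 0 -34;0 -39.2 -11.8 0 -39
```

Emit:
play_rows:
  commands: "0 -1.2 -0.2 0 -1;0 -2.9 -1.5 0 -3;0 -5.6 -3.2 0 -6;0 -9.3 -5.2 0 -10;0 -13.2 -7 0 -14;0 -18.2 -8.9 0 -19;0 -23.3 -10.3 0 -24;0 -28.5 -11.3 0 -29;0 -33.8 -11.8 0 -34;0 -39.2 -11.8 0 -39"

```text
time: 15.83
ee_pos: [0.5344, 0.0615, 0.195]
tcp_rot: [-179.6, 0.3, -93.1]
wrist_force: [5.3, -0.4, -0.9]
opening: 0.019
```

Run:
```python
from h import *
o,phi=st(); snap('scene','s8',(170,100,390,280),3.6); arc(phi,[5,10,15,20,25,30,35,40,45,50],.061,o)
```

```text
t 15.8333 pos [0.5344 0.0615 0.195 ] R 0.0609 phi -91.02 rot [-179.6     0.31  -93.07] Frad 0.28 push 5.3 Fz -0.93 open 0.019 q6 -80.5
0 -5.3 0.2 0 -5;0 -10.6 1.0 0 -10;0 -15.8 2.3 0 -15;0 -20.8 4.0 0 -20;0 -25.7 6.1 0 -25;0 -30.4 8.6 0 -30;0 -34.8 11.6 0 -35;0 -39.0 14.9 0 -40;0 -42.8 18.5 0 -45;0 -46.3 22.5 0 -50
```

View pics/s8.png

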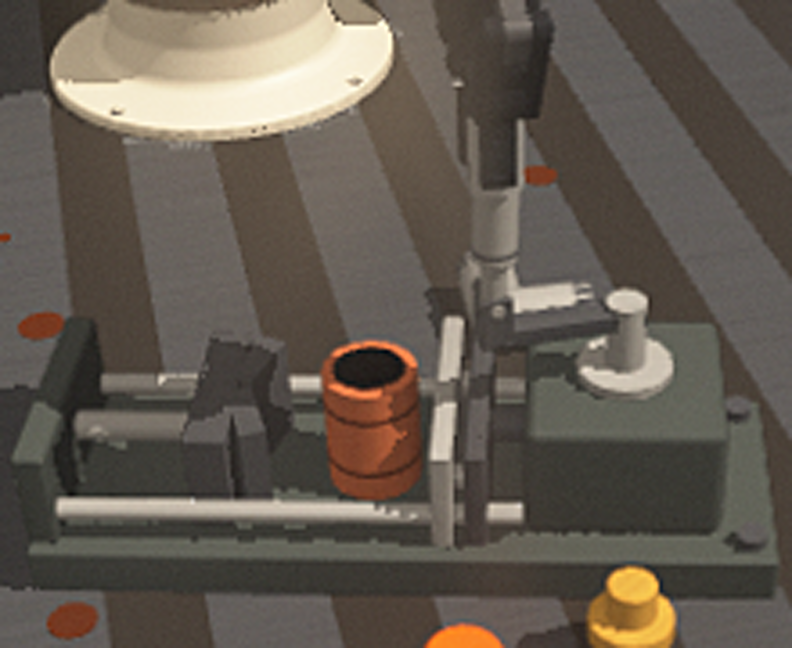

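Emit:
play_rows:
  commands: "0 -5.3 0.2 0 -5;0 -10.6 0.9 0 -10;0 -15.8 2 0 -15;0 -20.8 3.7 0 -20;0 -25.8 5.9 0 -25;0 -30.6 8.4 0 -30;0 -35.1 11.3 0 -35;0 -39.3 14.6 0 -40;0 -43.1 18.2 0 -45;0 -46.6 22.3 0 -50"

```text
time: 16.72
ee_pos: [0.4881, 0.0835, 0.195]
tcp_rot: [-179.6, 0.4, -143.0]
wrist_force: [6.9, -2.2, -1.2]
opening: 0.0193
```

Run:
```python
from h import *
o,phi=st(); arc(phi,[5,10,15,20,25,30,35,40,45,50],.061,o)
```

```text
t 16.7167 pos [0.4881 0.0835 0.195 ] R 0.0613 phi -140.61 rot [-179.63    0.41 -142.96] Frad -3.99 push 6.08 Fz -1.18 open 0.0193 q6 -27.2
0 -3.0 4.4 0 -5;0 -5.8 8.9 0 -10;0 -8.2 13.7 0 -15;0 -10.2 18.6 0 -20;0 -11.7 23.7 0 -25;0 -12.8 28.9 0 -30;0 -13.5 34.2 0 -35;0 -13.6 39.5 0 -40;0 -13.3 44.8 0 -45;0 -12.6 50.1 0 -50
```

Emit:
play_rows:
  commands: "0 -3 4.4 0 -5;0 -5.8 8.9 0 -10;0 -8.2 13.7 0 -15;0 -10.2 18.6 0 -20;0 -11.7 23.7 0 -25;0 -12.8 28.9 0 -30;0 -13.5 34.2 0 -35;0 -13.6 39.5 0 -40;0 -13.3 44.8 0 -45;0 -12.6 50.1 0 -50"

```text
time: 17.55
ee_pos: [0.4751, 0.1329, 0.195]
tcp_rot: [-179.7, 0.4, 167.0]
wrist_force: [2.6, -7.0, -0.2]
opening: 0.019
```

Run:
```python
from h import *
o,phi=st(); arc(phi,[4,8,12,16,20,24,28,32],.061,o)
snap('scene','s9',(170,100,390,280),3.6);
```

```text
t 17.55 pos [0.4751 0.1329 0.195 ] R 0.0613 phi 170.1 rot [-179.65    0.43  167.01] Frad -3.76 push 6.49 Fz -0.23 open 0.019 q6 28.9
0 1.1 4.1 0 -4;0 2.3 8.2 0 -8;0 3.8 12.2 0 -12;0 5.5 16.1 0 -16;0 7.5 19.9 0 -20;0 9.7 23.5 0 -24;0 12.2 26.9 0 -28;0 15.0 30.2 0 -32
```

View pics/s9.png

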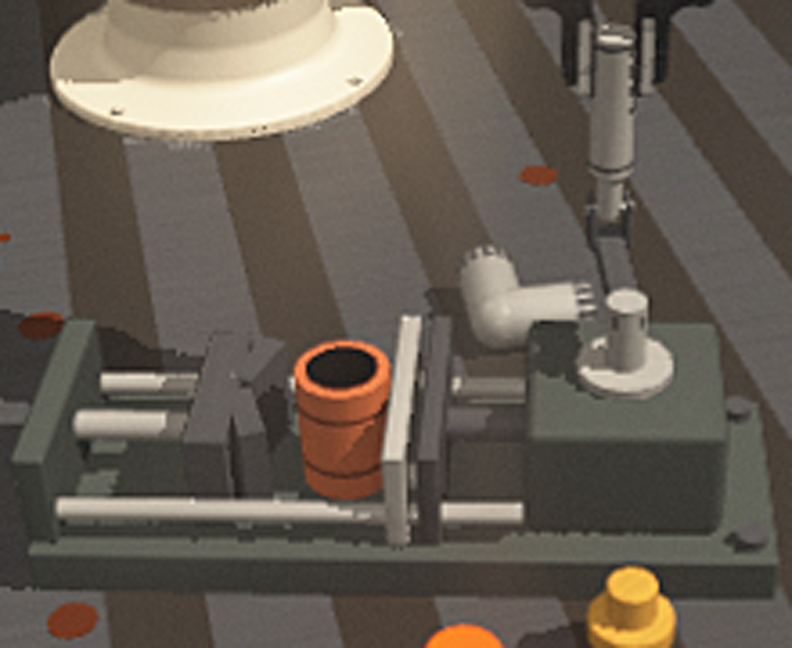

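Emit:
play_rows:
  commands: "0 1.1 4.1 0 -4;0 2.3 8.2 0 -8;0 3.8 12.2 0 -12;0 5.5 16.1 0 -16;0 7.5 19.9 0 -20;0 9.7 23.5 0 -23;0 12.2 26.9 0 -26;0 15 30.2 0 -29"

```text
time: 18.27
ee_pos: [0.4895, 0.1628, 0.1949]
tcp_rot: [-179.7, 0.4, 138.1]
wrist_force: [-1.0, -7.1, 2.4]
opening: 0.0193
```

Run:
```python
from h import *
o,phi=st(); arc(phi,[3,6,9,12,15,18,21,24,24,24],.061,o)
```

```text
t 18.2667 pos [0.4895 0.1628 0.1949] R 0.0612 phi 138.7 rot [-179.66    0.41  138.11] Frad -3.94 push 5.96 Fz 2.42 open 0.0193 q6 60.6
0 2.3 2.2 0 -3;0 4.6 4.4 0 -6;0 7.0 6.5 0 -9;0 9.5 8.5 0 -12;0 12.1 10.3 0 -15;0 14.8 12.1 0 -18;0 17.6 13.6 0 -21;0 20.5 15.0 0 -24;0 20.5 15.0 0 -24;0 20.5 15.0 0 -24
```

Emit:
play_rows:
  commands: "0 2.3 2.2 0 -3;0 4.6 4.4 0 -6;0 7 6.5 0 -9;0 9.5 8.5 0 -12;0 12.1 10.3 0 -15;0 14.8 12.1 0 -18;0 17.6 13.6 0 -21;0 20.5 15 0 -24;0 20.5 15 0 -24;0 20.5 15 0 -24"

```text
time: 19.1
ee_pos: [0.5099, 0.1782, 0.195]
tcp_rot: [-179.7, 0.4, 114.3]
wrist_force: [-0.9, -5.7, 3.7]
opening: 0.0192
```

Run:
```python
from h import *
o,phi=st(); arc(phi,[3,6,9,12,15,18,21,24,24,24],.061,o)
snap('scene','s10',(170,100,390,280),3.6);
```

```text
t 19.1 pos [0.5099 0.1782 0.195 ] R 0.0614 phi 114.67 rot [-179.74    0.36  114.28] Frad -4.83 push 3.21 Fz 3.69 open 0.0192 q6 85.2
0 3.1 0.9 0 -3;0 6.1 2.0 0 -6;0 9.2 2.9 0 -9;0 12.3 3.7 0 -12;0 15.4 4.3 0 -15;0 18.6 4.8 0 -18;0 21.7 5.1 0 -21;0 24.9 5.2 0 -24;0 24.9 5.2 0 -24;0 24.9 5.2 0 -24
```

View pics/s10.png

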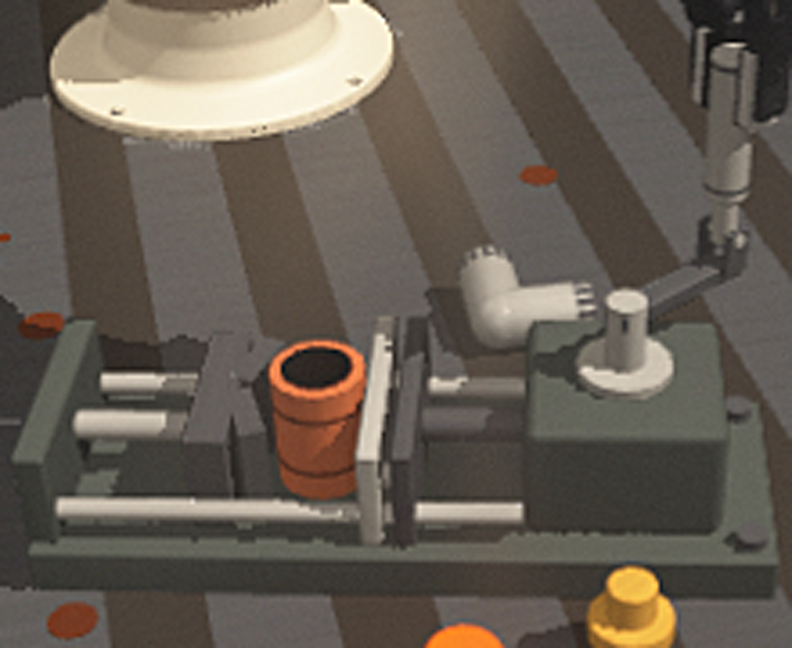

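Emit:
play_rows:
  commands: "0 2 0.6 0 -2;0 4.1 1.3 0 -4;0 6.1 2 0 -6;0 8.2 2.6 0 -8;0 10.2 3.2 0 -10;0 12.3 3.7 0 -12;0 14.4 4.1 0 -14"

```text
time: 19.73
ee_pos: [0.5235, 0.1826, 0.195]
tcp_rot: [-179.7, 0.3, 100.2]
wrist_force: [-4.3, -4.1, 5.3]
opening: 0.0192
```

Run:
```python
from h import *
o,phi=st(); arc(phi,[2,4,6,8,10,12],.061,o)
```

```text
t 19.7333 pos [0.5235 0.1826 0.195 ] R 0.0614 phi 101.29 rot [-179.69    0.32  100.23] Frad -3.15 push 4.99 Fz 5.33 open 0.0192 q6 99.1
0 2.2 0.0 0 -2;0 4.3 0.3 0 -4;0 6.4 0.6 0 -6;0 8.5 0.7 0 -8;0 10.6 0.8 0 -10;0 12.8 0.8 0 -12
```

Emit:
play_rows:
  commands: "0 2.2 0 0 -2;0 4.3 0.3 0 -4;0 6.4 0.6 0 -6;0 8.5 0.7 0 -8;0 10.6 0.8 0 -10;0 12.8 0.8 0 -12"

```text
time: 20.23
ee_pos: [0.5361, 0.1837, 0.1949]
tcp_rot: [-179.7, 0.3, 88.2]
wrist_force: [-5.3, -1.8, 4.6]
opening: 0.0189
```

Run:
```python
from h import *
o,phi=st(); arc(phi,[2,4,6,8,10,12],.061,o)
```

```text
t 20.2333 pos [0.5361 0.1837 0.1949] R 0.0613 phi 89.41 rot [-179.68    0.29   88.24] Frad -1.9 push 5.32 Fz 4.59 open 0.0189 q6 110.8
0 2.1 -0.4 0 -2;0 4.3 -0.5 0 -4;0 6.4 -0.7 0 -6;0 8.5 -1.0 0 -8;0 10.6 -1.3 0 -10;0 12.7 -1.8 0 -12
```

Emit:
play_rows:
  commands: "0 2.1 0 0 -2;0 4.3 0 0 -4;0 6.4 -0.3 0 -6;0 8.5 -0.6 0 -8;0 10.6 -0.9 0 -10;0 12.7 -1.4 0 -12"

```text
time: 20.73
ee_pos: [0.5488, 0.1825, 0.1949]
tcp_rot: [-179.7, 0.3, 76.3]
wrist_force: [-6.4, -0.1, 4.8]
opening: 0.0189
```

Run:
```python
from h import *
o,phi=st(); arc(phi,[2,4,6,8,10,12],.061,o)
snap('scene','s11',(170,100,390,280),3.6);
```

```text
t 20.7333 pos [0.5488 0.1825 0.1949] R 0.0616 phi 77.56 rot [-179.67    0.28   76.25] Frad -1.45 push 6.21 Fz 4.76 open 0.0189 q6 122.2
0 1.9 -1.0 0 -2;0 4.0 -1.6 0 -4;0 6.0 -2.3 0 -6;0 8.0 -3.0 0 -8;0 10.0 -3.7 0 -10;0 12.0 -4.6 0 -12
```

View pics/s11.png

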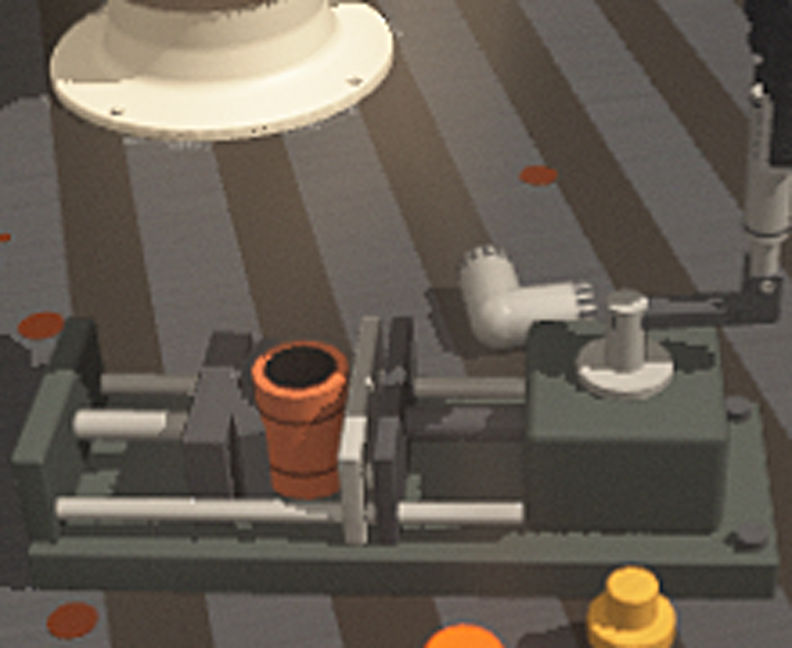

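Emit:
play_rows:
  commands: "0 1.9 -0.6 0 -2;0 4 -1.2 0 -4;0 6 -1.9 0 -6;0 8 -2.6 0 -8"

```text
time: 21.12
ee_pos: [0.5562, 0.1803, 0.1949]
tcp_rot: [-179.6, 0.3, 68.3]
wrist_force: [-9.8, 1.5, 5.9]
opening: 0.0191
```

Run:
```python
from h import *
o,phi=st(); arc(phi,[2,4,6,8,10,12],.061,o)
```

```text
t 21.1167 pos [0.5562 0.1803 0.1949] R 0.0615 phi 70.3 rot [-179.59    0.27   68.27] Frad -1.89 push 9.69 Fz 5.9 open 0.0191 q6 129.7
0 1.8 -1.2 0 -2;0 3.8 -2.1 0 -4;0 5.7 -3.0 0 -6;0 7.6 -3.9 0 -8;0 9.5 -4.9 0 -10;0 11.3 -6.0 0 -12
```

Emit:
play_rows:
  commands: "0 0.5 -0.2 0 0;0 0.9 -0.3 0 -1;0 1.3 -0.5 0 -1;0 1.3 -0.5 0 -1"

```text
time: 21.45
ee_pos: [0.5573, 0.18, 0.1949]
tcp_rot: [-179.6, 0.3, 67.4]
wrist_force: [-10.1, 3.0, 5.4]
opening: 0.019
```

Run:
```python
from h import *
o,phi=st(); 
snap('scene','s12',(170,100,390,280),3.6);st()
snap('top','t12',(200,150,500,330),2.6);st()
```

```text
t 21.45 pos [0.5573 0.18   0.1949] R 0.0616 phi 69.25 rot [-179.58    0.27   67.38] Frad -0.77 push 10.54 Fz 5.38 open 0.019 q6 130.5
t 21.5 pos [0.5573 0.18   0.1949] R 0.0616 phi 69.26 rot [-179.58    0.27   67.38] Frad -1.22 push 9.66 Fz 4.99 open 0.0191 q6 130.5
t 21.55 pos [0.5573 0.18   0.1949] R 0.0616 phi 69.26 rot [-179.58    0.27   67.38] Frad -1.15 push 9.55 Fz 5.6 open 0.0192 q6 130.5
```

View pics/s12.png

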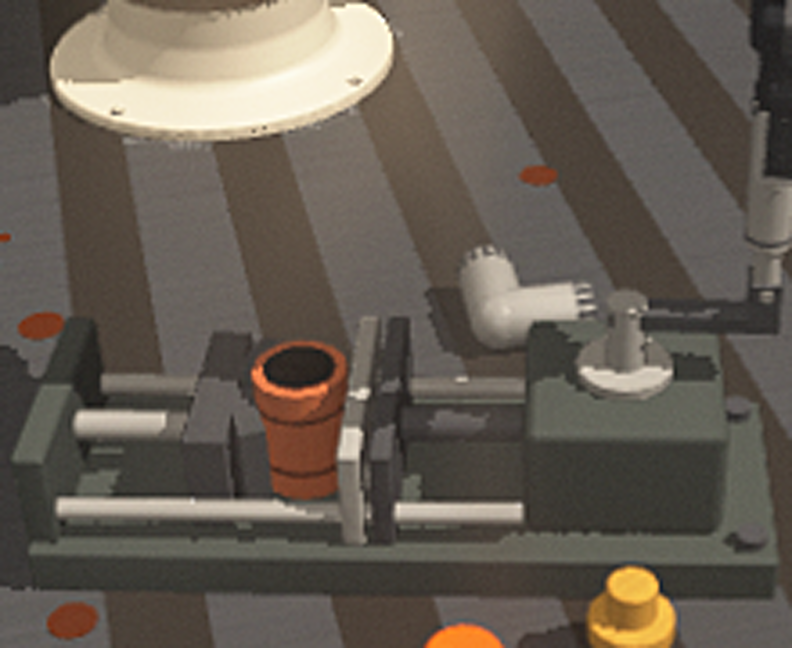

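View pics/t12.png

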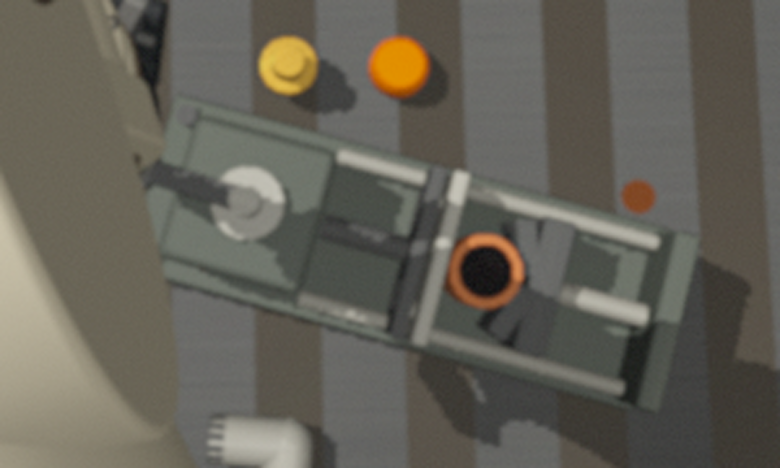

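Emit:
play_rows:
  commands: "0 0.6 -0.2 0 0;0 1.2 -0.4 0 0;0 1.2 -0.4 0 0"

```text
time: 21.8
ee_pos: [0.5584, 0.1796, 0.1949]
tcp_rot: [-179.6, 0.3, 67.4]
wrist_force: [-10.0, 1.9, 6.5]
opening: 0.0188
```

Run:
```python
from h import *
o,phi=st(); 
snap('wrist','w12',(200,60,440,360),2);print(o['ee_pos'].tolist(),o['tcp_rot'].tolist())
```

```text
t 21.8 pos [0.5584 0.1796 0.1949] R 0.0616 phi 68.2 rot [-179.56    0.28   67.38] Frad -1.94 push 9.95 Fz 6.47 open 0.0188 q6 130.4
[0.5583684701814545, 0.17958090227564347, 0.19490823713006242] [-179.55821474452299, 0.27784438324435295, 67.38278281926092]
```

View pics/w12.png

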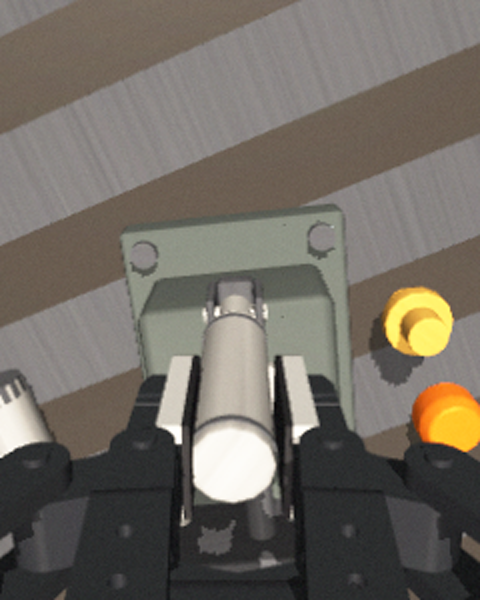

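Emit:
play_rows:
  commands: "0.2 0 0 0 0;0.35 0 0 0 0;0.5 0 0 0 0;0.5 0 0 0 0;0.5 0 0 0 0"

```text
time: 22.27
ee_pos: [0.5603, 0.179, 0.1946]
tcp_rot: [-179.8, 0.3, 67.3]
wrist_force: [-0.5, 0.4, -1.1]
opening: 0.0428
```

Run:
```python
from h import *
o,phi=st(); 
snap('wrist','w13',(200,60,440,360),2);
W=lambda x,y:(200+(x+.5)/2,60+(y+.5)/2)
for a in (66,67,68,69,70):
  u=np.array([np.cos(np.radians(a)),np.sin(np.radians(a)),0])
  print(a,[((proj('wrist',hub+.06*u+[0,0,z],o)-[200,60])*2).round(1) for z in (.135,.155,.225)])
print(((proj('wrist',hub+[0,0,.122],o)-[200,60])*2).round(1))
snap('top','t13',(200,150,500,330),2.6)
```

```text
t 22.2667 pos [0.5603 0.179  0.1946] R 0.0618 phi 66.37 rot [-179.77    0.27   67.27] Frad 0.13 push 0.59 Fz -1.14 open 0.0428 q6 130.5
66 [array([239.9, 313.2]), array([240., 335.]), array([240.7, 461.9])]
67 [array([236.9, 313.1]), array([236.8, 335. ]), array([235.8, 461.9])]
68 [array([234. , 313.1]), array([233.5, 335. ]), array([230.9, 461.9])]
69 [array([231. , 313.2]), array([230.3, 335.1]), array([226. , 461.9])]
70 [array([228.1, 313.3]), array([227. , 335.2]), array([221.1, 462.1])]
[236.3 440.5]
```

View pics/w13.png

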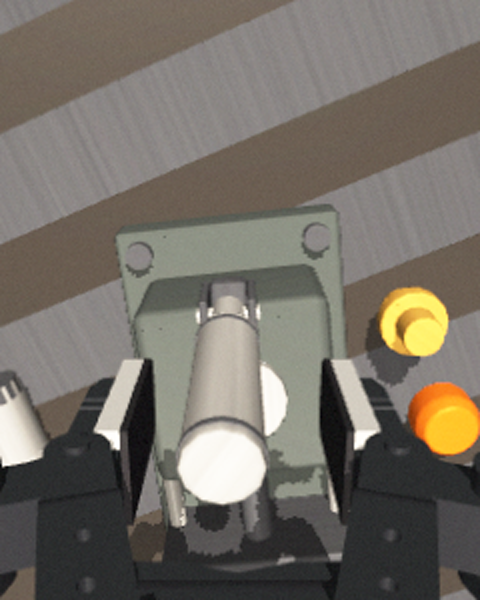

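Emit:
play_rows:
  commands: "0.5 -1 0.4 0 0;0.4 -2 0.8 0 1;0.2 -2 0.8 0 1;0 -2 0.8 0 1;0 -2 0.8 0 1;0 -2 0.8 0 1;0 -2 0.8 0 1"
  force: 25

```text
time: 22.95
ee_pos: [0.5577, 0.18, 0.195]
tcp_rot: [-179.7, 0.3, 68.2]
wrist_force: [-5.2, 2.3, 3.3]
opening: 0.0191
```

Run:
```python
from h import *
o,phi=st()
a=np.radians(68.5)
th=np.radians(np.arange(85.5,44,-4.5)); r=76
print(';'.join(f'0 {-r*np.cos(t)*np.cos(a):.1f} {-r*np.cos(t)*np.sin(a):.1f} {r*(np.sin(t)-1):.1f} 0' for t in th))
th=np.radians(np.arange(40.5,-1,-4.5))
print(';'.join(f'0 {r*(np.cos(np.pi/4)-np.cos(t))*np.cos(a):.1f} {r*(np.cos(np.pi/4)-np.cos(t))*np.sin(a):.1f} {r*(np.sin(t)-np.sin(np.pi/4)):.1f} 0' for t in th))
```

```text
t 22.95 pos [0.5577 0.18   0.195 ] R 0.0617 phi 68.9 rot [-179.73    0.26   68.25] Frad 0.3 push 5.72 Fz 3.35 open 0.0191 q6 129.7
0 -2.2 -5.5 -0.2 0;0 -4.4 -11.1 -0.9 0;0 -6.5 -16.5 -2.1 0;0 -8.6 -21.9 -3.7 0;0 -10.7 -27.1 -5.8 0;0 -12.6 -32.1 -8.3 0;0 -14.6 -36.9 -11.2 0;0 -16.4 -41.6 -14.5 0;0 -18.1 -45.9 -18.2 0;0 -19.7 -50.0 -22.3 0
0 -1.5 -3.8 -4.4 0;0 -2.8 -7.2 -9.1 0;0 -4.1 -10.3 -14.0 0;0 -5.1 -13.0 -19.2 0;0 -6.0 -15.3 -24.7 0;0 -6.8 -17.3 -30.3 0;0 -7.4 -18.8 -36.0 0;0 -7.8 -19.8 -41.9 0;0 -8.1 -20.5 -47.8 0;0 -8.2 -20.7 -53.7 0
```

Emit:
play_rows:
  commands: "0 -2.5 -5.4 -0.2 0;0 -5 -10.8 -0.9 0;0 -7.4 -16.1 -2.1 0;0 -9.5 -21.5 -3.7 0;0 -11.5 -26.7 -5.8 0;0 -13.4 -31.8 -8.3 0;0 -15.3 -36.6 -11.2 0;0 -17.1 -41.3 -14.5 0;0 -18.8 -45.7 -18.2 0;0 -20.3 -49.7 -22.3 0"
  force: 20

```text
time: 23.78
ee_pos: [0.5382, 0.1289, 0.1731]
tcp_rot: [-179.9, 0.3, 68.2]
wrist_force: [1.7, -1.6, 6.5]
opening: 0.0193
```

Run:
```python
from h import *
o,phi=st()
F=o['wrist_force'];a=np.radians(68.9);print('along',F@[np.cos(a),np.sin(a),0],'lat cw',-F@[np.sin(a),-np.cos(a),0])
snap('scene','s14',(170,100,390,280),3.6)
snap('top','t14',(200,150,500,330),2.6)
```

```text
t 23.7833 pos [0.5382 0.1289 0.1731] R 0.0071 phi 67.34 rot [-179.9     0.28   68.2 ] Frad -0.81 push -2.21 Fz 6.48 open 0.0193 q6 125.4
along -0.8739547158694705 lat cw -2.19154080532328
```

View pics/s14.png

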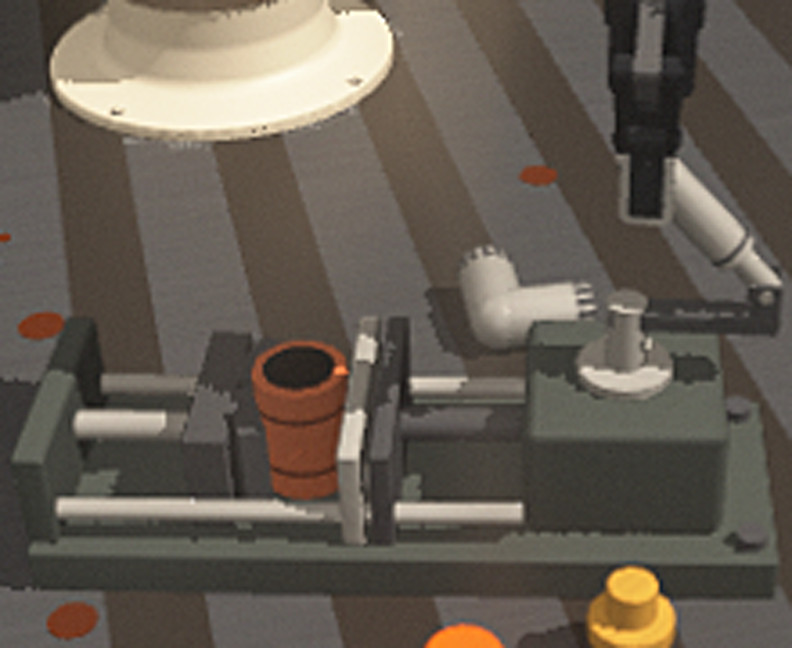

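Emit:
play_rows:
  commands: "0 -1.1 -3.9 -4.4 0;0 -2.4 -7.4 -9.1 0;0 -3.6 -10.5 -14 0;0 -4.6 -13.2 -19.2 0;0 -5.5 -15.5 -24.7 0;0 -6.3 -17.4 -30.3 0;0 -6.9 -18.9 -36 0;0 -7.3 -20 -41.9 0;0 -7.5 -20.6 -47.8 0;0 -7.6 -20.9 -53 0"

```text
time: 24.72
ee_pos: [0.5306, 0.1076, 0.1192]
tcp_rot: [-179.9, 0.4, 68.2]
wrist_force: [4.2, -4.9, 4.2]
opening: 0.0196
```

Run:
```python
from h import *
o,phi=st()
F=o['wrist_force'];a=np.radians(68.9);print('along',F@[np.cos(a),np.sin(a),0],'lat cw',-F@[np.sin(a),-np.cos(a),0])
snap('scene','s15',(170,100,390,280),3.6)
```

```text
t 24.7167 pos [0.5306 0.1076 0.1192] R 0.0156 phi -108.32 rot [-179.89    0.38   68.18] Frad 3.37 push 5.54 Fz 4.24 open 0.0196 q6 123.4
along -3.1010377862091936 lat cw -5.693573633308195
```

View pics/s15.png

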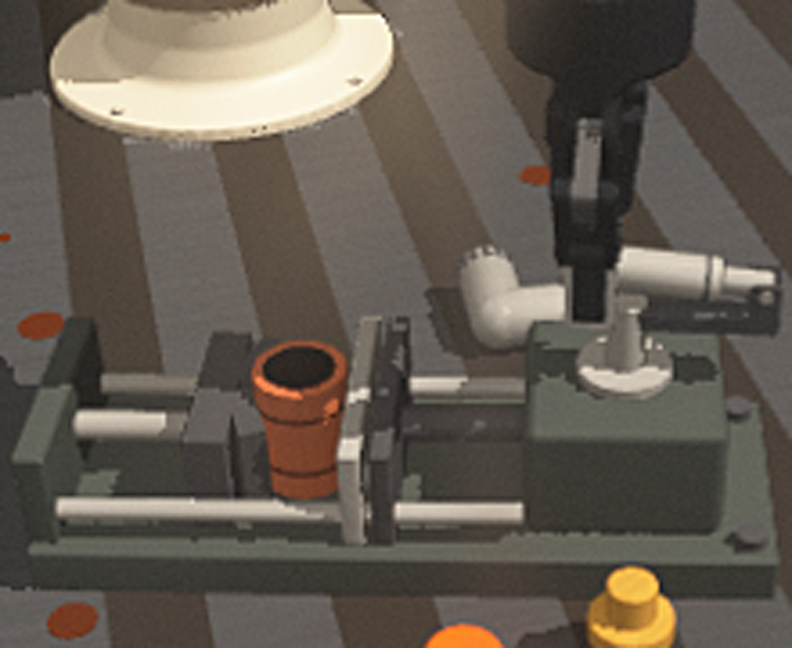

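Emit:
play_rows:
  commands: "0 0.3 0 -1 0;0 0.6 0 -2 0;0 0.6 0 -3 0;0 0.6 0 -3.5 0;0 0.6 0 -3.5 0"

```text
time: 25.18
ee_pos: [0.5308, 0.1076, 0.1156]
tcp_rot: [-179.8, 0.4, 68.2]
wrist_force: [2.6, -5.3, 1.8]
opening: 0.0194
```

Run:
```python
from h import *
o,phi=st()
```

```text
t 25.1833 pos [0.5308 0.1076 0.1156] R 0.0156 phi -107.55 rot [-179.83    0.42   68.18] Frad 4.29 push 4.14 Fz 1.77 open 0.0194 q6 123.4
```

Emit:
play_rows:
  commands: "0.2 0 0 0 0;0.4 0 0 0 0;0.6 0 0 0 0;0.6 0 0 0 0;0.6 0 0 15 0;0.6 0 0 35 0;0.6 0 0 60 0;0.6 0 0 75 0;0.6 0 0 75 0"

```text
time: 25.93
ee_pos: [0.5317, 0.1094, 0.1943]
tcp_rot: [-180.0, 0.1, 68.2]
wrist_force: [-0.2, -0.2, 0.3]
opening: 0.051
```

Run:
```python
from h import *
o,phi=st()
im=camera('scene')[:,:,::-1]; cv2.imwrite('pics/s16.png',cv2.resize(im[150:220,270:400],None,fx=6,fy=6,interpolation=cv2.INTER_CUBIC))
snap('wrist','w16',(120,20,520,320),2)
Z=lambda P:((proj('scene',P)-[270,150])*6).round(1)
a=np.radians(68.9);u=np.array([np.cos(a),np.sin(a),0])
for s in (60,0,-30):
  print(s,Z(hub+u*s/1000+[0,0,.135]),Z(hub+u*s/1000+[0,0,.145]))
```

```text
t 25.9333 pos [0.5317 0.1094 0.1943] R 0.0135 phi -106.1 rot [-1.7998e+02  1.4000e-01  6.8240e+01] Frad 0.27 push -0.15 Fz 0.3 open 0.051 q6 123.4
60 [674.7 176.7] [677.5 144.6]
0 [444.6 164.1] [445.7 132. ]
-30 [330.4 157.9] [330.6 125.8]
```

View pics/s16.png

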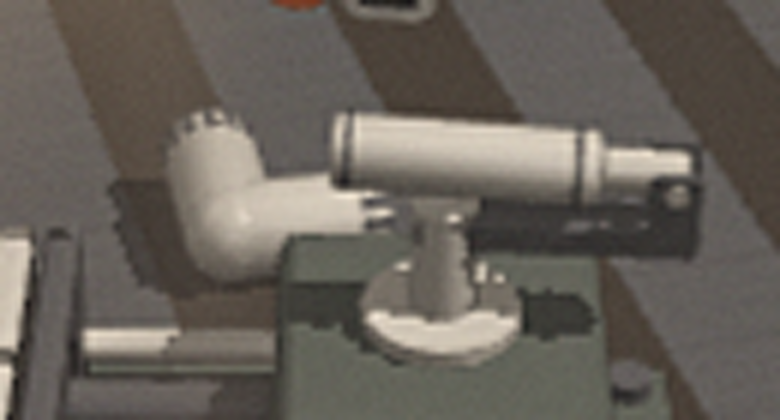

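View pics/w16.png

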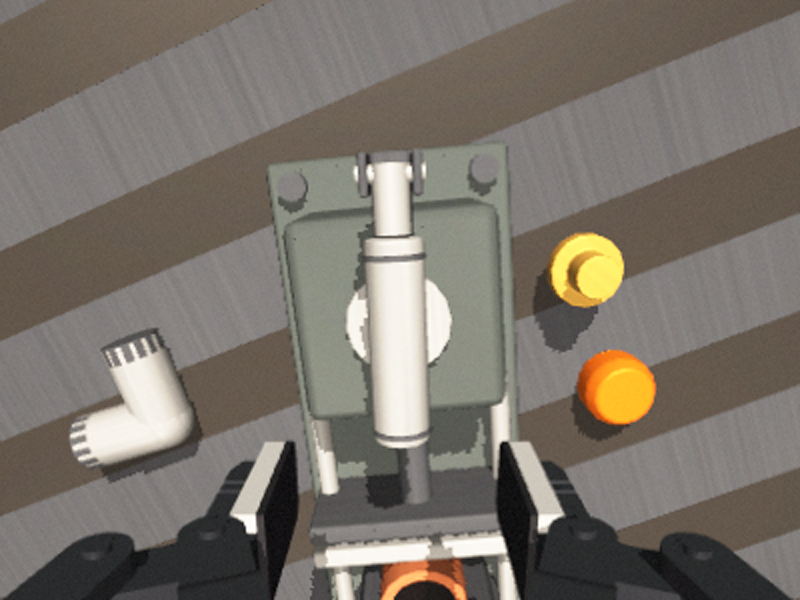

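Emit:
play_rows:
  commands: "0.3 0 0 0 0;0 0 0 0 0;0 0 0 0 0;0 0 0 0 0;0 0 0 -15 0;0 0 0 -30 0;0 0 0 -40 0;0 0 0 -44 0;0 0 0 -46 0;0 0 0 -46 0"

```text
time: 26.87
ee_pos: [0.5308, 0.1091, 0.1452]
tcp_rot: [-179.8, 0.3, 68.2]
wrist_force: [-0.0, -1.1, 0.2]
opening: 0.0001
```

Emit:
play_rows:
  commands: "0 0 0 -0.7 0;0 0 0 -1.4 0;0 0 0 -2.1 0;0 0 0 -2.8 0;0 0 0 -2.8 0"

```text
time: 27.28
ee_pos: [0.5315, 0.1092, 0.1438]
tcp_rot: [-179.9, 0.2, 68.2]
wrist_force: [-1.1, -2.1, 8.5]
opening: -0.0002
```

Emit:
play_rows:
  commands: "0 0 0 2 0;0 0 0 10 0;0 0 0 30 0;0 0 0 60 0;0.3 0 0 90 0;0.5 0 0 110 0;0.5 0 0 110 0;0.5 0 0 110 0"

```text
time: 27.95
ee_pos: [0.5313, 0.1094, 0.2536]
tcp_rot: [-179.9, 0.2, 68.2]
wrist_force: [-1.5, 0.6, -0.1]
opening: 0.0427
```

Run:
```python
from h import *
o,phi=st()
snap('scene','s17',(170,100,390,280),3.6)
snap('wrist','w17',(120,20,520,400),2)
```

```text
t 27.95 pos [0.5313 0.1094 0.2536] R 0.0136 phi -107.74 rot [-179.88    0.19   68.24] Frad -0.13 push -1.63 Fz -0.06 open 0.0427 q6 123.4
```

View pics/s17.png

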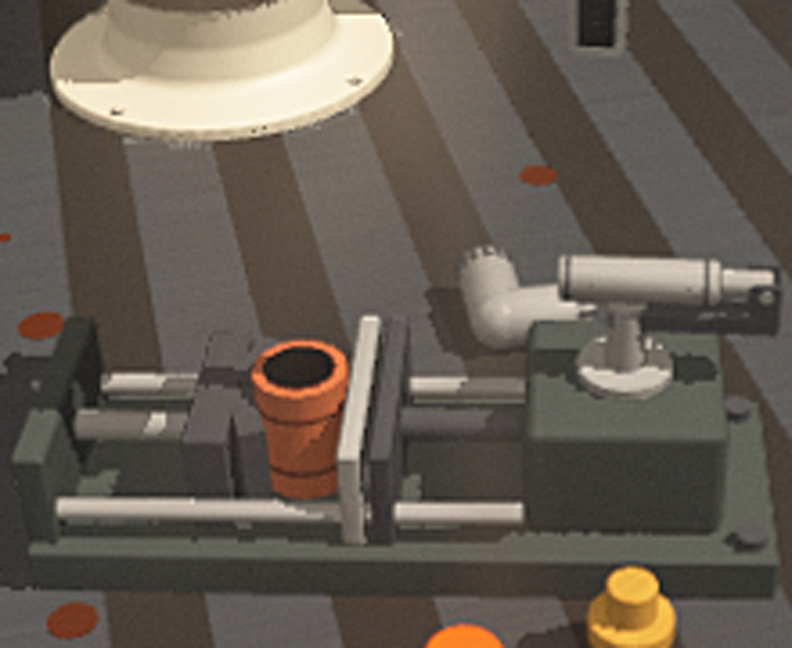

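View pics/w17.png

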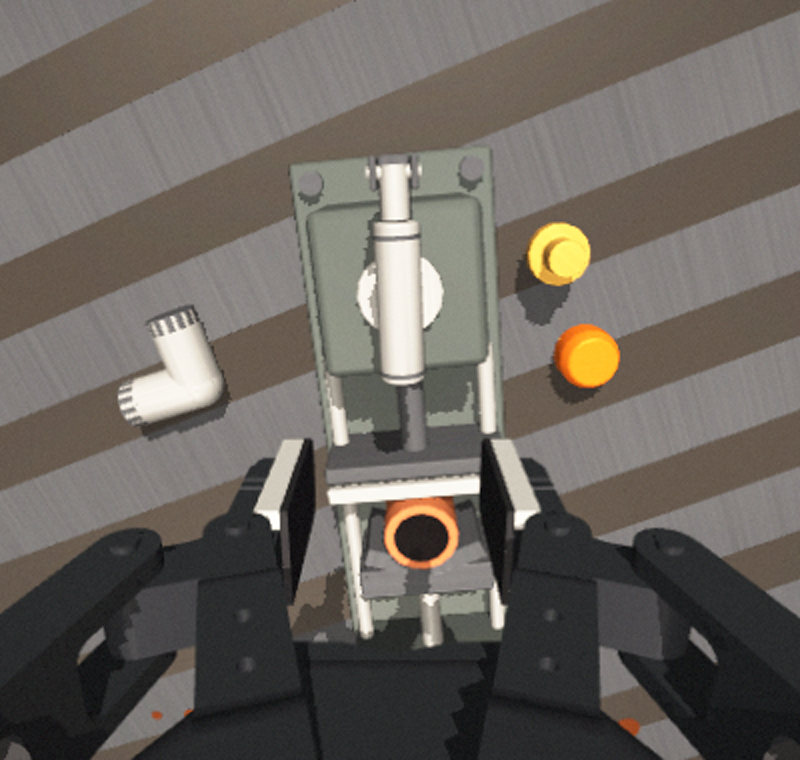

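Run:
```python
from h import *
o=get_obs()
W=lambda x,y:(120+(x+.5)/2,20+(y+.5)/2)
im=cv2.imread('pics/raw_w17.png'); 
f=onz('wrist',W(403,379),.135,o);h=onz('wrist',W(394,172),.135,o);d=h-f
print('final',h,f,np.linalg.norm(d),np.degrees(np.arctan2(d[1],d[0])))
# clamp y axis in same view via gearbox boss & bolts (z .03)
b1=onz('wrist',W(311,183),.03,o);b2=onz('wrist',W(471,169),.03,o);e=b1-b2;print('bolts dir',np.degrees(np.arctan2(e[1],e[0])),b1,b2)
b=onz('wrist',W(400,290),.091,o);print('boss',b,'hinge about boss',np.degrees(np.arctan2(*(h-b)[1::-1])))
# w16
o16=dict(ee_pos=np.array([.5317,.1094,.1943]),tcp_rot=np.array([-179.98,.14,68.24]))
f=onz('wrist',W(401,441),.135,o16);h=onz('wrist',W(391,172),.135,o16);d=h-f;print('w16',h,f,np.degrees(np.arctan2(d[1],d[0])))
W12=lambda x,y:(200+(x+.5)/2,60+(y+.5)/2)
o12=dict(ee_pos=np.array([0.55837,0.17958,0.194908]),tcp_rot=np.array([-179.558,.27784,67.3828]))
h=onz('wrist',W12(236,312),.135,o12);print('w12',h,np.degrees(np.arctan2(*(h-hub)[1::-1])))
o13=dict(ee_pos=np.array([0.5603,0.179,0.1946]),tcp_rot=np.array([-179.77,.27,67.27]))
h=onz('wrist',W12(229,312),.135,o13);print('w13',h,np.degrees(np.arctan2(*(h-hub)[1::-1])))
for n,w in(('12',W12),):pass
```

```text
final [0.55592923 0.17783681 0.135     ] [0.52634743 0.09301233 0.135     ] 0.08983470859938678 70.77422592978039
bolts dir 163.05565926990104 [0.50810333 0.18992365 0.03      ] [0.59682211 0.16289381 0.03      ]
boss [0.53703661 0.12336662 0.091     ] hinge about boss 70.87124104297645
w16 [0.55689402 0.17846967 0.135     ] [0.52530694 0.09015464 0.135     ] 70.31971567492106
w12 [0.55675806 0.17846291 0.135     ] 69.23416062975362
w13 [0.55665045 0.17887128 0.135     ] 69.46733749753916
```

```bash
python3 -c "
from workcell import *
print(job_done())"
```

```text
the job is handed in; nothing more can be done
None
```

The handle was swung upright to its stop and the crank wound clockwise about 240° until the sleeve was tight. The handle was then folded flat, released, and the job handed in at about 28 s.

**Clamping force:** the push rose from about 5.3 N running free to about 10 N at the end, inside the 8–13 N band. When I let go, the tool reading suggested the crank slipped back about 0.7 mm, roughly 0.4 N. The camera's hinge positions before and after agreed within about 1 mm, so the clamp should hold at about 9.5 N. I did not measure the push again after folding.

**Last checks:**
- **Folded flat:** pressing on the folded grip with 8.5 N met a firm stop at a height of 144 mm, where the top of a flat grip should be (145 mm).
- **Sleeve and fittings:** the final pictures show the sleeve still seated between the jaw and the V anvil. I saw no change in the elbow, cap and adapter by eye.
- **Robot clear:** the gripper was clear of everything.

**Disagreements:**
- **Crank angle:** the wrist camera put the final arm angle at 70–71°, while the tool position gave about 69°. That is within the calibration error.
- **Tilted tool:** early on, a joint limit tilted the tool by about 4.5°; I removed that before touching anything.
- **Upright position:** on the first swing the handle reached its stop and the pads slid past it. Backing off then folded it slightly, so I pushed it upright again before winding.

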